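Load the drying carousel with freshly primed model parts

TASK

Put every painting handle standing on the bench, with its primed model part, into the drying carousel: set it on the free socket at the front opening, push it down against the spring and twist it clockwise until it locks, then turn the carousel by its knob to the next click stop so that it goes under the clear dust guard. At the end every handle must be locked upright in a socket under the guard, and the carousel at rest on a click stop with an empty socket at the front; leave the jar, the hull shell and the cutters where they are and do not bang against the guard.

Things in the scene. Friction and masses are not known exactly. Their poses are not given: they have to be found in the camera images.
- handle_turret: White painting handle, 110 g, may be absent, carrying a dark olive tank turret with short gun barrel. Origin: centre of the underside, z up. Round weighted foot 50 mm across, 24 mm high; on it a flat-sided neck 40 mm long (x), 26 mm thick (y), up to 58 mm; then the part, up to 78 mm, under 24 mm thick in y. Stands by itself. Grip the neck across, e.g. 48 mm up
- handle_wheel: Like handle_turret, but carries a pair of upright road wheels; may be absent. All handles are alike below the part. The underside is a 4 mm plate with a keyhole: 17 mm central hole plus a slot 35 x 10 mm along the handle's x (a half turn makes no difference), with a hollow 15 mm deep above the plate. The pin of a socket goes through the slot into the hollow
- handle_hull: Like handle_turret, but carries a small open hull tub 54 mm long; may be absent. Fitting a handle: slot in line with the pin, lower it over the post, press it down on the sprung pad (2.5 N at first, 8 N fully down with the underside at height 30 mm), keep it pressed and turn it clockwise seen from above to its stop at 65 degrees (the other way is blocked), then let go
- handle_grille: Like handle_turret, but carries an upright louvred engine grille 42 x 5 mm; may be absent. Heights of a handle's underside above the bench: 34 mm locked (the spring lifts it against the pin), 37.5 mm resting on the pad unlocked, 45 mm sitting on the pin with the slot out of line. It turns under the pin only when pressed below 34 mm
- pad0: Socket 0 of five alike on the carousel, 72 degrees apart, 105 mm from its axis: a sprung round pad 44 mm across round a fixed post. Origin: centre of the pad's upper face, at height 37.5 mm when empty; x points outward from the carousel's axis. Post 14 mm thick with rounded top at height 48.5 mm; cross pin along x, 32 mm long, 7 mm thick, its axis at height 41.5 mm
- carousel (a joint): Rotation of the grey carousel plate (276 mm across, upper face at height 28 mm) about its upright axis, rad, counter-clockwise from above positive, unlimited. A spring detent of 0.2 N m holds it at each multiple of 72 degrees; past half way it snaps on to the next. At 0 pad0 is at the loading place, at +72 degrees pad4, at +144 degrees pad3 and so on
- knob (a point): Middle of the black bar knob on the carousel's axis, turns with it. Bar 46 mm long (this frame's x), 14 mm thick (y), from 93 to 115 mm above the bench, this point at 104 mm. Grip across its thickness and turn. Free room of 76 mm round the axis up to the guard
- load_mark (a point): Loading place at the carousel's open front, beside the aluminium pointer: fixed point where the centre of the underside of a locked handle belongs, 34 mm above the bench, 105 mm from the carousel's axis. Its x points to the carousel's axis
- guard: Fixed clear acrylic dust guard, black edging, over the carousel's sides and back. Origin on the bench under the carousel's axis, x away from the loading place. Roof 118 mm high (115 mm free below): x 76 to 150 mm for |y| < 152 mm, and wings 78 < |y| < 152 mm from x = -45 mm on. Walls at |y| = 150, x = 148 mm. Locked handles pass below it. Base plate 300 x 304 x 8 mm
- pad1: Socket 1, like pad0, 72 degrees on from it counter-clockwise seen from above; same origin and axes
- pad2: Socket 2, like pad0, 144 degrees on from it counter-clockwise seen from above; same origin and axes
- pad3: Socket 3, like pad0, 216 degrees on from it counter-clockwise seen from above; same origin and axes
- pad4: Socket 4, like pad0, 288 degrees on from it counter-clockwise seen from above; same origin and axes
- paint_jar: Bystander: small paint jar with a white cap, 33 mm across, 42 mm high, standing. Origin: centre of its underside
- spare_hull: Bystander: dark olive hull shell lying open side up, 140 x 64 x 21 mm. Origin: centre of its underside, x along its length
- side_cutters: Bystander: side cutters with black handles lying flat, about 120 mm long, 14 mm high. Origin: at the pivot, on the bench
Mind the look-alikes: they are no part of the job. Leave any pink look-alike of the handle_hull alone.

How it is judged:
At the end, for the whole second after the job is handed in: Every handle is locked in a socket: within 5 mm of its axis, turned 50 degrees or more, underside 31 to 35.8 mm above the bench, tilted under 0.08 rad, at rest, over 80 mm from the loading place; a socket is within 8 mm of the loading place and the carousel is still (((horizontal distance between handle_turret and pad0 below 0.005 m and angle between the x axis of handle_turret and the x axis of pad0, either way round above 0.87 rad) or (horizontal distance between handle_turret and pad1 below 0.005 m and angle between the x axis of handle_turret and the x axis of pad1, either way round above 0.87 rad) or (horizontal distance between handle_turret and pad2 below 0.005 m and angle between the x axis of handle_turret and the x axis of pad2, either way round above 0.87 rad) or (horizontal distance between handle_turret and pad3 below 0.005 m and angle between the x axis of handle_turret and the x axis of pad3, either way round above 0.87 rad) or (horizontal distance between handle_turret and pad4 below 0.005 m and angle between the x axis of handle_turret and the x axis of pad4, either way round above 0.87 rad)) and height (world z) of handle_turret between 0.031 and 0.0358 m and angle between each of handle_turret, handle_wheel, handle_hull, handle_grille's own z axis and vertical below 0.08 rad and horizontal distance between each of handle_turret, handle_wheel, handle_hull, handle_grille and load_mark above 0.08 m and linear speed of each of handle_turret, handle_wheel, handle_hull, handle_grille below 0.02 m/s and ((horizontal distance between handle_wheel and pad0 below 0.005 m and angle between the x axis of handle_wheel and the x axis of pad0, either way round above 0.87 rad) or (horizontal distance between handle_wheel and pad1 below 0.005 m and angle between the x axis of handle_wheel and the x axis of pad1, either way round above 0.87 rad) or (horizontal distance between handle_wheel and pad2 below 0.005 m and angle between the x axis of handle_wheel and the x axis of pad2, either way round above 0.87 rad) or (horizontal distance between handle_wheel and pad3 below 0.005 m and angle between the x axis of handle_wheel and the x axis of pad3, either way round above 0.87 rad) or (horizontal distance between handle_wheel and pad4 below 0.005 m and angle between the x axis of handle_wheel and the x axis of pad4, either way round above 0.87 rad)) and height (world z) of handle_wheel between 0.031 and 0.0358 m and ((horizontal distance between handle_hull and pad0 below 0.005 m and angle between the x axis of handle_hull and the x axis of pad0, either way round above 0.87 rad) or (horizontal distance between handle_hull and pad1 below 0.005 m and angle between the x axis of handle_hull and the x axis of pad1, either way round above 0.87 rad) or (horizontal distance between handle_hull and pad2 below 0.005 m and angle between the x axis of handle_hull and the x axis of pad2, either way round above 0.87 rad) or (horizontal distance between handle_hull and pad3 below 0.005 m and angle between the x axis of handle_hull and the x axis of pad3, either way round above 0.87 rad) or (horizontal distance between handle_hull and pad4 below 0.005 m and angle between the x axis of handle_hull and the x axis of pad4, either way round above 0.87 rad)) and height (world z) of handle_hull between 0.031 and 0.0358 m and ((horizontal distance between handle_grille and pad0 below 0.005 m and angle between the x axis of handle_grille and the x axis of pad0, either way round above 0.87 rad) or (horizontal distance between handle_grille and pad1 below 0.005 m and angle between the x axis of handle_grille and the x axis of pad1, either way round above 0.87 rad) or (horizontal distance between handle_grille and pad2 below 0.005 m and angle between the x axis of handle_grille and the x axis of pad2, either way round above 0.87 rad) or (horizontal distance between handle_grille and pad3 below 0.005 m and angle between the x axis of handle_grille and the x axis of pad3, either way round above 0.87 rad) or (horizontal distance between handle_grille and pad4 below 0.005 m and angle between the x axis of handle_grille and the x axis of pad4, either way round above 0.87 rad)) and height (world z) of handle_grille between 0.031 and 0.0358 m and horizontal distance between any of pad0, pad1, pad2, pad3, pad4 and load_mark below 0.008 m and velocity of joint carousel between -0.03 and 0.03 rad/s); the robot touches nothing.
It fails at once if a bystander (jar, hull shell, cutters) is moved more than 30 mm (distance of any of paint_jar, spare_hull, side_cutters from where it was at the start of the episode above 0.03 m).
It fails at once if the robot hits the dust guard with more than 25 N (contact force between any of the fingers, the arm and guard above 25 N).
Of handle_turret, handle_wheel, handle_hull, handle_grille only 3 to 4 are there at a start; the rules pass over those that are not, and their reading is None.
At some moment in a run one of handle_turret, handle_wheel, handle_hull, handle_grille may be knocked a few centimetres aside while the robot is not near it.
It also fails if it takes over 210 s, if anything falls off the work surface, if the arm or the gripper's body presses on something with over 40 N, if the wrist force passes 120 N, or if a joint passes its speed limit or range.

ROBOT

A 7-joint arm with a two-finger parallel gripper is mounted at the origin on the work surface. World frame = base frame: x ahead of the robot, y to its left, z up, the work surface at z = 0. Lengths are in m, angles in rad, forces in N, time in s.
With the tool pointing down it reaches from about 0.425 to 0.8 m from the base axis. Payload 8.3 kg.
Tool frame: the origin (TCP) lies at the very end of the fingers, on their centre line; the grasp point (between the pads) lies 19 mm behind it; z points along the fingers, y is the line along which they close (so a half turn about z gives the same grasp; the last joint's range is limited). The gripper opens to 85 mm and grips with 20 to 120 N. Pads are 22 mm wide; open, the fingers measure 114 mm over their backs; the gripper's body (76 mm by 85 mm) begins 54 mm behind the grasp point. The pads swing forward as they close: fully open they stand 13 mm farther back than shut.
Start: joints at [-1.232, 0.383, 0.016, 1.37, -0.006, 1.388, -0.046], TCP at [0.244, 0.575, 0.231] pointing down, gripper open.
Joint ranges: [-2.95, 2.95], [-0.25, 2.06], [-1.52, 1.56], [0.18, 2.33], [-1.44, 4.58], [0.02, 2.06], [-3.01, 3.01]. Speed limits (rad/s): [2.39, 2.39, 3.01, 3.01, 3.14, 3.14, 3.14].

INTERFACE

Orientations are given as a 3x3 rotation matrix whose columns are the frame's x, y, z axes.
In Python, from plant import robot gives the robot as it stands.
- The arm moves only by the tool jog_arm, never from a script. Its argument "targets" is a list that holds one entry, the list of rows, each a list of 7 numbers: the turn, a rotation vector about the tool's x, y, z in degrees, then the shift along the tool's x, y, z in m, then the gripper's target within -1 to 1 (shut at 1, half-way at 0, fully open at -1). A call has 1 to 12 rows; each row shifts and turns the commanded pose from where the row before left it, along the tool's axes as they then stand; what a row does not reach is not made up. A row lasts 1/10 s, in which the tool goes at most 50 mm and 8.59 degrees, less where a joint would pass 70% of its speed; a pose out of reach is approached as far as the arm can. A call with a gripper value outside its range is refused whole. The fingers move at their own pace and stop on an object; "squeeze" is the grip in N (left out, the last holds). Time passes only in rows, so rows that do not move let the fingers close. It gives the time, the measured TCP pose, the force, the opening and the grip force at its end, in the units of the state.
- robot.state(): the state, without advancing time (a new reading comes with each control period).
- robot.capture(name): name is "scene" or "top" or "wrist"; returns the picture (480x640x3 uint8, red, green, blue); there is no depth.
- robot.camera_params(name): a dict with "intrinsics" (3x3 intrinsics, pixels), "pose" (4x4, takes a point from camera to world coordinates). Camera axes: x right, y up, looking along -z (the intrinsics and any distortion apply to the point x, -y, -z); pixel columns grow to the right and rows downward; lengths in m; the calibration is good to about 2 mm. The wrist camera is an equidistant fisheye: a pixel r from the principal point sees the ray r / f radians off the axis. A picture is of the moment at which its call begins: read the wrist's pose just before it. camera_params takes no time and is no camera call; for the wrist camera it gives the pose at the moment of the call.
- robot.hand_in(): hands the job in; it is judged then, once.
Trained networks look in the newest picture that a camera, given by its name, has taken for a name from the list of things; names that differ only in an ending like _2 or _b are one class to them, and where a whole thing is asked for, a point or a joint stands for the part that bears it (a point fixed in the world has none). Each returns a list of dicts, best first, with "confidence" (0 to 1); they miss things now and then, are a little off and sometimes report something else, mostly with a low value. They report only what shows in the picture. A call takes as long as a camera call. They do not tell look-alikes from the thing itself.
- robot.find_in(camera, target): "position" ([column, row] in pixels, amid what is visible of it).
- robot.trace(camera, target): "region" (480x640 bool, what is visible of it) and "position" ([column, row] in pixels, amid what is visible of it).
The state is a dict: "time": time; "q": joint angles; "dq": joint speeds; "effort": joint torques, N m; "position": TCP position; "tcp_rot": TCP orientation; "ft_force": force on the tool from outside, world axes, zero at the start; "ft_torque": the same for the moment, N m; "grip_width": finger opening in m; "gripper_force": force on a finger pad.
Only numpy, scipy, OpenCV 4.12 (cv2) and the standard library are available. Lean on these libraries where they do the work, as an engineer would, in place of code of your own. Each camera call takes 0.05 s, during which the arm holds its last target. There are 200 camera calls.

## Working session

There is one attempt and no reset: what is moved stays moved. The work goes in short steps, Python scripts to look and compute and a tool call to move; the robot and the scene stay as the last step left them, time stands still between calls to the robot, and variables do not carry over. Pictures are saved under pics/ and viewed, at most 14 in all, crops included, and the job is handed in when it is done.

Besides the shell and the picture viewer there is one more tool, called after "Request:" as name([rows], argument=value, ...), one row to a line, values as JSON. jog_arm: Moves the arm, as the interface text tells. Its arguments: {"type":"object","properties":{"targets":{"type":"array"},"squeeze":{"type":"number"}},"required":["targets"]}

```bash
ls; mkdir -p pics; cat > h.py <<'E'
import numpy as np, cv2
from plant import robot
def cap(n,f=None):
    im=robot.capture(n)
    if f: cv2.imwrite('pics/'+f,im[:,:,::-1])
    return im
def ray(cam,uv,P=None):
    P=P or robot.camera_params(cam); K=np.array(P['intrinsics']);T=np.array(P['pose'])
    x=(uv[0]-K[0,2])/K[0,0]; y=(uv[1]-K[1,2])/K[1,1]
    if cam=='wrist':
        r=np.hypot(x,y); d=np.array([np.sin(r)*x/r,-np.sin(r)*y/r,-np.cos(r)]) if r>1e-9 else np.array([0,0,-1.])
    else: d=np.array([x,-y,-1.])
    return T[:3,3],T[:3,:3]@d
def at(cam,uv,z,P=None):
    o,d=ray(cam,uv,P); return o+d*(z-o[2])/d[2]
def proj(cam,p,P=None):
    P=P or robot.camera_params(cam); K=np.array(P['intrinsics']);T=np.array(P['pose'])
    c=T[:3,:3].T@(np.array(p)-T[:3,3]); v=np.array([c[0],-c[1],-c[2]])
    if cam=='wrist':
        rr=np.hypot(v[0],v[1]); th=np.arctan2(rr,v[2]); v=np.array([v[0]/rr*th,v[1]/rr*th,1])
    else: v=v/v[2]
    return K[0,0]*v[0]+K[0,2],K[1,1]*v[1]+K[1,2]
E
python3 - <<'E'
from h import *
s=robot.state(); print(s['time'],np.round(s['position'],4),np.round(s['tcp_rot'],3).tolist(),s['grip_width'],s['ft_force'])
for c in('scene','top','wrist'):
    cap(c,c+'0.png'); P=robot.camera_params(c); print(c,np.round(P['intrinsics'],1).tolist(),np.round(P['pose'],3).tolist())
for n in['handle_turret','handle_wheel','handle_hull','handle_grille','pad0','knob','guard','paint_jar','spare_hull','side_cutters','carousel']:
    print(n,[(np.round(d['position']).tolist(),round(d['confidence'],2)) for d in robot.find_in('top',n)])
E
```

```text
pics
0.0 [0.2442 0.5748 0.2303] [[-0.92, 0.391, -0.001], [0.391, 0.92, -0.002], [-0.0, -0.002, -1.0]] 0.08534284975322974 [0.55966207 0.34104234 0.02342175]
scene [[580.3, 0.0, 317.3], [0.0, 580.3, 233.4], [0.0, 0.0, 1.0]] [[-0.184, -0.774, 0.606, 1.274], [0.983, -0.152, 0.105, 0.149], [0.011, 0.615, 0.789, 1.056], [0.0, 0.0, 0.0, 1.0]]
top [[581.3, 0.0, 317.5], [0.0, 581.3, 244.7], [0.0, 0.0, 1.0]] [[-0.023, 0.975, -0.223, 0.254], [-1.0, -0.023, 0.004, 0.0], [-0.002, 0.223, 0.975, 1.485], [0.0, 0.0, 0.0, 1.0]]
wrist [[371.6, 0.0, 314.6], [0.0, 371.6, 239.1], [0.0, 0.0, 1.0]] [[0.39, -0.89, -0.237, 0.185], [0.921, 0.377, 0.1, 0.6], [0.0, -0.257, 0.966, 0.373], [0.0, 0.0, 0.0, 1.0]]
handle_turret [([457.0, 234.0], 0.55)]
handle_wheel [([404.0, 302.0], 0.61), ([172.0, 338.0], 0.3)]
handle_hull [([383.0, 261.0], 0.9), ([394.0, 225.0], 0.71)]
handle_grille [([463.0, 298.0], 0.74)]
pad0 [([233.0, 226.0], 0.69), ([249.0, 298.0], 0.55), ([287.0, 271.0], 0.45), ([463.0, 300.0], 0.33), ([458.0, 237.0], 0.25)]
knob [([251.0, 270.0], 0.74)]
guard [([254.0, 216.0], 0.89), ([210.0, 271.0], 0.61)]
paint_jar [([351.0, 174.0], 0.72), ([252.0, 218.0], 0.23)]
spare_hull [([413.0, 183.0], 0.59)]
side_cutters [([180.0, 336.0], 0.78), ([404.0, 301.0], 0.22)]
carousel [([243.0, 270.0], 0.59)]
```

View pics/top0.png

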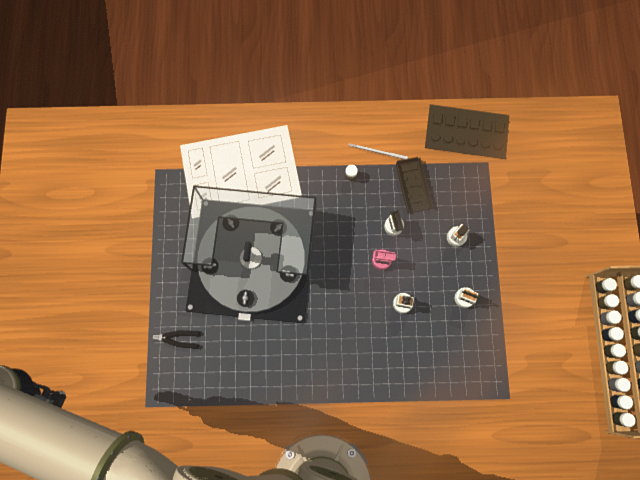

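View pics/scene0.png

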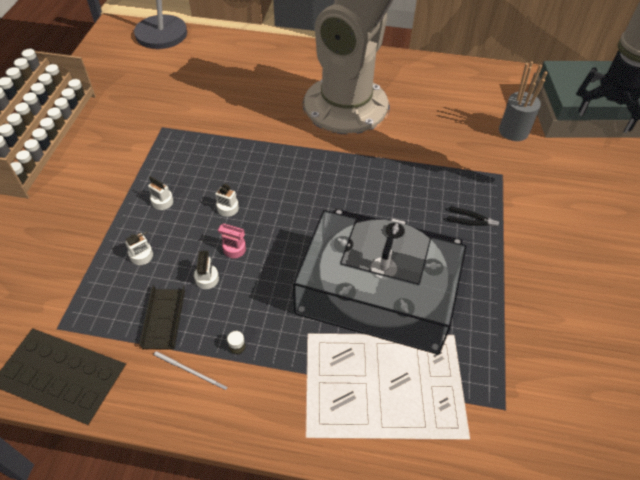

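Top view: four white handles at px (394,224), (458,236), (404,302) and (466,298), with the pink decoy at (383,260). The carousel is near (250,265), its front socket is at (246,298) and the pointer at (244,316). All five sockets look empty.

```bash
python3 - <<'E'
from h import *
for n,uv,z in [('A',(394,224),.05),('B',(458,236),.05),('C',(404,302),.05),('D',(466,298),.05),('pink',(383,260),.05),('knob',(251,268),.1),('front pad',(246,298),.04),('pointer',(244,317),.01),('bolt',(190,307),.008),('bolt',(299,317),.008),('jar',(351,172),.03),('hull',(413,183),.01),('cut',(180,338),.01)]:
    p=at('top',uv,z); print(n,np.round(p,3),round(np.hypot(p[0],p[1]),3))
im=cv2.imread('pics/top0.png')[180:330,170:330]; cv2.imwrite('pics/topc.png',cv2.resize(im,None,fx=4,fy=4,interpolation=cv2.INTER_CUBIC)[:, :])
E
```

```text
A [ 0.631 -0.201  0.05 ] 0.662
B [ 0.596 -0.362  0.05 ] 0.697
C [ 0.431 -0.216  0.05 ] 0.482
D [ 0.437 -0.37   0.05 ] 0.573
pink [ 0.538 -0.169  0.05 ] 0.564
knob [0.516 0.158 0.1  ] 0.539
front pad [0.451 0.177 0.04 ] 0.485
pointer [0.407 0.185 0.01 ] 0.447
bolt [0.436 0.323 0.008] 0.543
bolt [0.404 0.046 0.008] 0.407
jar [ 0.781 -0.098  0.03 ] 0.787
hull [ 0.753 -0.264  0.01 ] 0.798
cut [0.358 0.346 0.01 ] 0.498
```

View pics/topc.png

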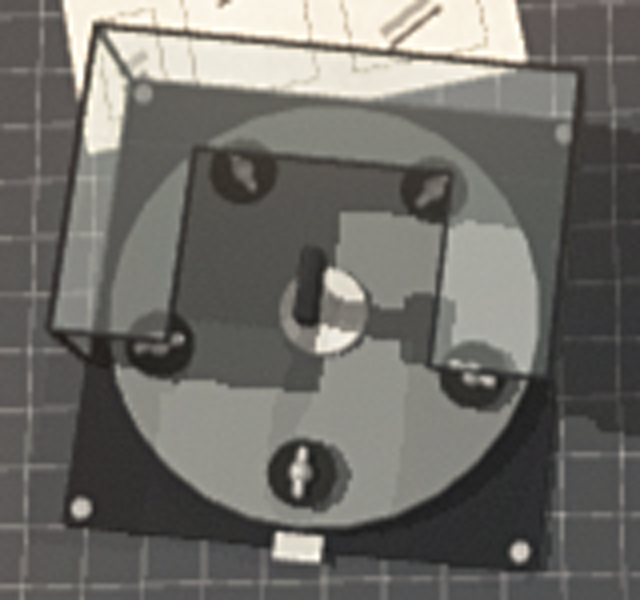

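View pics/wrist0.png

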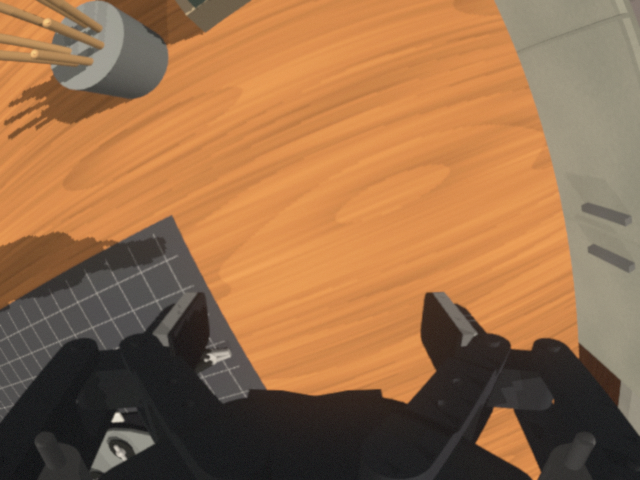

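Request:
jog_arm([
  [[0, 0, 0, -0.0394, -0.0273, -0.003, -1], [0, 0, 0, -0.0394, -0.0273, -0.003, -1], [0, 0, 0, -0.0394, -0.0273, -0.003, -1], [0, 0, 0, -0.0394, -0.0273, -0.003, -1], [0, 0, 0, -0.0394, -0.0273, -0.003, -1], [0, 0, 0, -0.0394, -0.0273, -0.003, -1], [0, 0, 0, -0.0394, -0.0273, -0.003, -1], [0, 0, 0, -0.0394, -0.0273, -0.003, -1], [0, 0, 0, -0.0394, -0.0273, -0.003, -1], [0, 0, -8.2, -0.0394, -0.0273, -0.003, -1], [0, 0, -8.2, 0, 0, 0, -1], [0, 0, 0, 0, 0, 0, -1]],
])

```text
time: 1.9
position: [0.4987, 0.1724, 0.2612]
tcp_rot: [[-0.992, 0.129, 0.0], [0.129, 0.992, 0.0], [-0.0, 0.0, -1.0]]
ft_force: [-0.5, 1.3, 0.1]
grip_width: 0.0855
gripper_force: 0.0
```

```bash
python3 - <<'E'
from h import *
s=robot.state(); R=s['tcp_rot'];print(s['time'],np.round(s['position'],4),np.round(np.degrees(np.arctan2(R[1][0],R[0][0])),2),np.round(R,3).tolist(),np.round(s['q'],2))
P=robot.camera_params('wrist'); cap('wrist','w1.png'); print(np.round(P['pose'],4).tolist())
for n in['pad0','knob']:
    for d in robot.find_in('wrist',n): print(n,np.round(d['position'],1),round(d['confidence'],2),np.round(at('wrist',d['position'],.0375 if n!='knob' else .115,P),4))
for n,uv,z in (('knob',(247.7,251),.115),('pad',(245.2,298.2),.045)): print(n,at('top',uv,z))
E
```

```text
1.9 [0.4987 0.1724 0.2612] 172.57 [[-0.992, 0.129, 0.0], [0.129, 0.992, 0.0], [-0.0, 0.0, -1.0]] [-0.66  0.16  0.3   1.6  -0.05  1.39  1.09]
[[0.1281, -0.9581, -0.256, 0.4342], [0.9918, 0.1243, 0.0313, 0.1798], [0.0019, -0.2579, 0.9662, 0.4036], [0.0, 0.0, 0.0, 1.0]]
pad0 [407.2 221.7] 0.97 [0.5251 0.2649 0.0375]
pad0 [372.6 328. ] 0.87 [0.642  0.2193 0.0375]
pad0 [260.8 326.9] 0.76 [0.6243 0.0953 0.0375]
pad0 [323.6 153.1] 0.72 [0.4461 0.1878 0.0375]
pad0 [222.3 225.5] 0.71 [0.5046 0.0755 0.0375]
knob [318.5 233.7] 0.96 [0.5067 0.1741 0.115 ]
knob [0.5548512  0.16392375 0.115     ]
pad [0.45014625 0.17804362 0.045     ]
```

View pics/w1.png

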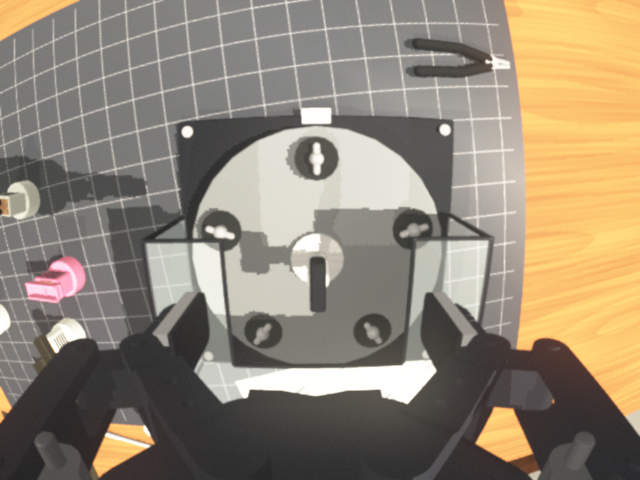

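Wrist view: posts at about (317,158), (413,231), (220,232), (263,331) and (372,331); the knob bar is at (317,285). The carousel is empty and sits on a click stop. I'll fit the pins next.

```bash
cat > fit.py <<'E'
from h import *
from scipy.optimize import least_squares
P=robot.camera_params('wrist'); im=cv2.imread('pics/w1.png'); g=cv2.cvtColor(im,cv2.COLOR_BGR2GRAY)
def blob(u,v,r,lo,dark=False):
    w=g[v-r:v+r+1,u-r:u+r+1]; m=((w<lo) if dark else (w>lo)).astype(np.uint8)
    n,l,st,c=cv2.connectedComponentsWithStats(m)
    i=min(range(1,n),key=lambda i:(st[i,4]<15)*100+np.hypot(*(c[i]-r)))
    ys,xs=np.nonzero(l==i); return c[i]+[u-r,v-r],st[i,4],np.c_[xs+u-r,ys+v-r]
pts=[]
for u,v in [(317,158),(413,231),(372,331),(263,331),(220,232)]:
    c,a,px=blob(u,v,17,135); p=at('wrist',c,.0455,P); pts.append(p[:2])
    W=np.array([at('wrist',q,.0455,P)[:2] for q in px]); e=np.linalg.eigh(np.cov(W.T)); d=e[1][:,1]
    print(np.round(c,1),a,np.round(p[:2],4),round(np.degrees(np.arctan2(d[1],d[0])),1))
c,a,px=blob(317,285,35,45,True); W=np.array([at('wrist',q,.115,P)[:2] for q in px]);e=np.linalg.eigh(np.cov(W.T));d=e[1][:,1]
print('knob',c,a,W.mean(0),np.degrees(np.arctan2(d[1],d[0])),np.sqrt(e[0]*12))
pts=np.array(pts)
f=lambda x:np.concatenate([pts[i]-x[:2]-.105*np.array([np.cos(x[2]+s*i*np.radians(72)),np.sin(x[2]+s*i*np.radians(72))]) for i in range(5)])
for s in (1,-1):
    r=least_squares(f,[.555,.164,np.pi-.13]); print(s,r.x[:2],np.degrees(r.x[2]),r.cost,np.round(r.fun*1e3,1)); 
    print('load',r.x[:2]+.105*np.array([np.cos(r.x[2]),np.sin(r.x[2])]))
E
python3 fit.py
```

```text
[316.6 158.3] 308 [0.4486 0.1831] 173.2
[412.9 229.8] 189 [0.5309 0.271 ] 101.2
[372.  332.8] 148 [0.6418 0.2199] -151.9
[261.4 333.4] 143 [0.6267 0.0989] 139.3
[219.8 232. ] 265 [0.5078 0.0766] 66.4Traceback (most recent call last):
  File "fit.py", line 14, in <module>
    c,a,px=blob(317,285,35,45,True); W=np.array([at('wrist',q,.115,P)[:2] for q in px]);e=np.linalg.eigh(np.cov(W.T));d=e[1][:,1]
           ~~~~^^^^^^^^^^^^^^^^^^^^
  File "fit.py", line 7, in blob
    i=min(range(1,n),key=lambda i:(st[i,4]<15)*100+np.hypot(*(c[i]-r)))
ValueError: min() iterable argument is empty
```

```bash
sed -i 's/blob(317,285,35,45,True)/blob(317,290,28,g[290,317]+20,True)/' fit.py; python3 fit.py | tail -6
```

```text
[219.8 232. ] 265 [0.5078 0.0766] 66.4
knob [317.62002743 286.33196159] 729 [0.55030186 0.17037219] 174.37178725678217 [0.01224697 0.04520276]
1 [0.5511584  0.16991247] 134.51204609882777 0.05407402226833691 [ -29.   -61.7   73.7  148.    75.1  153.8  -28.1  -53.7  -91.8 -186.4]
load [0.47754718 0.24478829]
-1 [0.5511584  0.16991247] 172.94415320385713 7.70360054106112e-06 [ 1.6  0.3 -0.3 -2.  -1.2 -0.8 -1.2  0.7  1.1  1.8]
load [0.44695358 0.18281033]
```

Request:
jog_arm([
  [[0, 0, -0.4, 0, 0, 0.042, -1], [0, 0, 0, 0, 0, 0.042, -1], [0, 0, 0, 0, 0, 0.041, -1], [0, 0, 0, 0, 0, 0, -1]],
])

```text
time: 2.45
position: [0.4937, 0.1738, 0.1307]
tcp_rot: [[-0.993, 0.121, -0.01], [0.121, 0.993, -0.004], [0.009, -0.005, -1.0]]
ft_force: [-0.3, 0.9, -0.1]
grip_width: 0.0854
gripper_force: 0.0
```

```bash
python3 - <<'E'
from h import *
s=robot.state(); R=s['tcp_rot'];print(s['time'],np.round(s['position'],4),np.round(np.degrees(np.arctan2(R[1][0],R[0][0])),2))
P=robot.camera_params('wrist'); cap('wrist','w2.png'); print(np.round(P['pose'],4).tolist())
T=np.eye(4);T[:3,:3]=R;T[:3,3]=s['position'];np.save('cam_in_tool.npy',np.linalg.inv(T)@np.array(P['pose']));print(np.round(np.linalg.inv(T)@np.array(P['pose']),4).tolist())
for n in['pad0','knob']:
    for d in robot.find_in('wrist',n): print(n,np.round(d['position'],1),round(d['confidence'],2),np.round(at('wrist',d['position'],.0375 if n!='knob' else .115,P),4))
E
```

```text
2.45 [0.4937 0.1738 0.1307] 173.02
[[0.1203, -0.9615, -0.2469, 0.4306], [0.9927, 0.1156, 0.0335, 0.1813], [-0.0037, -0.2491, 0.9685, 0.2737], [0.0, 0.0, 0.0, 1.0]]
[[0.0011, 0.9662, 0.2578, 0.0648], [1.0, -0.0007, -0.0018, -0.001], [-0.0016, 0.2578, -0.9662, -0.1424], [0.0, 0.0, 0.0, 1.0]]
pad0 [401.3 396.5] 0.8 [0.6294 0.2269 0.0375]
pad0 [173.8 272.6] 0.76 [0.5032 0.071  0.0375]
pad0 [308.6 170. ] 0.7 [0.4455 0.1748 0.0375]
pad0 [457.4 268.7] 0.7 [0.5243 0.2707 0.0375]
pad0 [512.   46.3] 0.59 [0.3699 0.326  0.0375]
pad0 [232.8 395.2] 0.54 [0.6118 0.0922 0.0375]
knob [327.2 179.3] 0.2 [0.4455 0.1844 0.115 ]
```

View pics/w2.png

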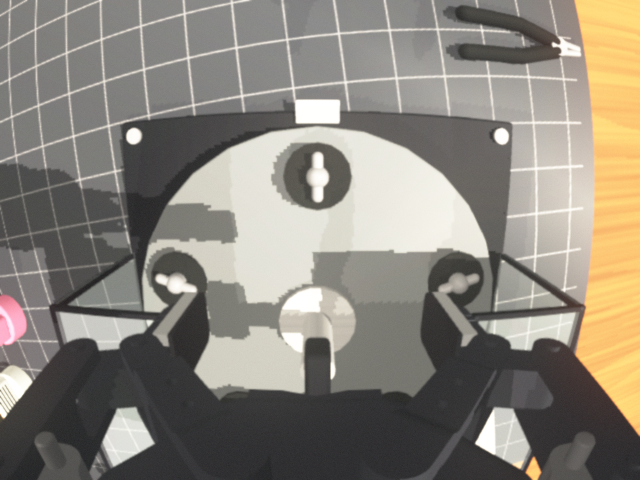

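```bash
python3 - <<'E'
from h import *
s=robot.state(); R=np.array(s['tcp_rot']);p=np.array(s['position']);print(np.round(p,4),np.round(R[:,2],4))
P=robot.camera_params('wrist'); im=cap('wrist'); g=cv2.cvtColor(im,cv2.COLOR_RGB2GRAY)
for (u,v,r) in [(317,177,27),(177,283,18),(317,110,25),(134,136,12),(501,136,12)]:
    w=g[v-r:v+r+1,u-r:u+r+1]; m=(w>(w.min()+w.max())/2).astype(np.uint8)
    n,l,st,c=cv2.connectedComponentsWithStats(m); i=l[r,r]
    ys,xs=np.nonzero(l==i); q=c[i]+[u-r,v-r]; z={177:.0455,283:.0455,110:.01,136:.008}[v]
    W=np.array([at('wrist',(a+u-r,b+v-r),z,P)[:2] for a,b in zip(xs,ys)]); e=np.linalg.eigh(np.cov(W.T));d=e[1][:,1]
    print(np.round(q,1),st[i,4],np.round(at('wrist',q,z,P)[:2],4),np.degrees(np.arctan2(d[1],d[0])), 'tool', np.round(R.T@(at('wrist',q,z,P)-p),4),np.sqrt(12*e[0]))
E
```

```text
[0.4988 0.1749 0.138 ] [ 1.8e-03  9.0e-04 -1.0e+00]
[317. 177.] 3025 [0.4566 0.1811] 174.7448834233671 tool [0.0428 0.0009 0.0924] [0.0348028  0.03512289]
[177. 283.] 1369 [0.517  0.0735] 123.58566025346406 tool [-0.0302 -0.0985  0.0924] [0.02651783 0.03112432]
[317. 110.] 2601 [0.4115 0.1869] 171.2773064951562 tool [0.0883 0.0011 0.1278] [0.03653432 0.03741756]
[134. 136.] 625 [0.4067 0.0433] 70.30855658383568 tool [ 0.0757 -0.1419  0.1297] [0.01975395 0.0230282 ]
[501. 136.] 625 [0.4409 0.3298] 95.41628860320033 tool [0.0765 0.1466 0.13  ] [0.01992645 0.02354503]<stdin>:5: RuntimeWarning: overflow encountered in scalar add
```

```bash
cat >> h.py <<'E'
def st():
    s=robot.state(); R=np.array(s['tcp_rot']);p=np.array(s['position'])
    print('t',round(s['time'],2),'pos',np.round(p,4),'yaw',round(np.degrees(np.arctan2(R[1,0],R[0,0])),2),'tz',np.round(R[:,2],3),'q7',np.round(s['q'][6],2),'w',round(s['grip_width'],4),'F',np.round(s['ft_force'],1),'M',np.round(s['ft_torque'],2)); return R,p
def blob(g,u,v,r,z,P,bright=True,thr=None):
    w=g[v-r:v+r+1,u-r:u+r+1].astype(float); t=thr or (w.min()+w.max())/2
    n,l,s,c=cv2.connectedComponentsWithStats(((w>t)==bright).astype(np.uint8)); i=l[r,r]
    ys,xs=np.nonzero(l==i); W=np.array([at('wrist',(a+u-r,b+v-r),z,P)[:2] for a,b in zip(xs,ys)])
    e,V=np.linalg.eigh(np.cov(W.T)); d=V[:,1]
    return W.mean(0),np.degrees(np.arctan2(d[1],d[0]))%180,np.sqrt(12*e),c[i]+[u-r,v-r]
E
python3 - <<'E'
from h import *
R,p=st(); P=robot.camera_params('wrist'); im=cap('wrist','w3.png'); g=cv2.cvtColor(im,cv2.COLOR_RGB2GRAY)
for d in robot.find_in('wrist','pad0')[:6]: print(np.round(d['position']))
for (u,v,r,z) in [(317,181,26,.0455),(181,286,18,.0455),(317,115,25,.01),(138,141,12,.008),(498,141,12,.008)]:
    c,a,e,q=blob(g,u,v,r,z,P); print(np.round(q,1),np.round(c,4),round(a,1),np.round(e,3),np.round(R.T@(np.r_[c,z]-p),4))
st()
E
```

```text
t 2.65 pos [0.4993 0.1749 0.1386] yaw 173.02 tz [ 0.003  0.002 -1.   ] q7 1.12 w 0.0855 F [ 0.  -0.8  0.4] M [ 0.03  0.01 -0.04]
[180. 264.]
[231. 386.]
[397. 389.]
[451. 257.]
[306. 161.]
[314.  170.2] [0.4528 0.1798] 173.0 [0.01  0.021] [ 0.047  -0.001   0.0929]
[183.2 286.9] [0.5213 0.0773] 95.0 [0.023 0.032] [-0.0334 -0.0944  0.093 ]
[320.  120.1] [0.4197 0.1882] 131.3 [0.029 0.05 ] [0.081  0.0033 0.1283]
[138.7 142.4] [0.4132 0.0465] 91.7 [0.018 0.023] [ 0.0703 -0.1381  0.1301]
[495.1 142.7] [0.4468 0.3244] 119.3 [0.017 0.019] [0.0707 0.1418 0.1306]
t 2.75 pos [0.4994 0.1746 0.1385] yaw 173.01 tz [ 0.004  0.002 -1.   ] q7 1.12 w 0.0857 F [-0.6 -0.2  0.1] M [ 0.02  0.02 -0.02]
```

```bash
cat >> h.py <<'E'
def pin(g,xy,P,z=.0455,r=40,lo=None):
    u,v=[int(round(t)) for t in proj('wrist',[*xy,z],P)]
    w=g[v-r:v+r+1,u-r:u+r+1]; best=None
    for t in ([lo] if lo else range(90,220,10)):
        n,l,s,c=cv2.connectedComponentsWithStats((w>t).astype(np.uint8))
        for i in range(1,n):
            if s[i,0]==0 or s[i,1]==0 or s[i,0]+s[i,2]>2*r or s[i,1]+s[i,3]>2*r or s[i,4]<60: continue
            ys,xs=np.nonzero(l==i); W=np.array([at('wrist',(a+u-r,b+v-r),z,P)[:2] for a,b in zip(xs,ys)])
            e,V=np.linalg.eigh(np.cov(W.T)); e=np.sqrt(12*e); sc=abs(e[1]-.031)+abs(e[0]-.009)
            if best is None or sc<best[0]: d=V[:,1]; best=(sc,W.mean(0),np.degrees(np.arctan2(d[1],d[0]))%180,e,c[i]+[u-r,v-r],t)
    return best
E
python3 - <<'E'
from h import *
P=robot.camera_params('wrist'); R,p=st(); im=cv2.imread('pics/w3.png'); g=cv2.cvtColor(im,cv2.COLOR_BGR2GRAY)
for xy in [(.447,.1828),(.507,.0766),(.531,.271)]:
    b=pin(g,xy,P); print(b, R.T@(np.r_[b[1],.0455]-p))
E
```

```text
t 2.75 pos [0.4994 0.1746 0.1385] yaw 173.01 tz [ 0.004  0.002 -1.   ] q7 1.12 w 0.0857 F [-0.6 -0.2  0.1] M [ 0.02  0.02 -0.02]
(np.float64(0.004250445067255346), array([0.44991747, 0.17981708]), np.float64(173.14061176583593), array([0.01068537, 0.02843492]), array([313.83684211, 165.48026316]), 110) [ 0.05005727 -0.00104658  0.09280138]
(np.float64(0.00425812341597764), array([0.5201921, 0.054624 ]), np.float64(40.91086134235641), array([0.0124083 , 0.03184982]), array([155.31073446, 287.94350282]), 200) [-0.03492351 -0.11676216  0.09282111]
(np.float64(0.005545913463511513), array([0.5319524 , 0.26770836]), np.float64(100.76165996557552), array([0.00965052, 0.02610461]), array([451.36029412, 270.12745098]), 140) [-0.02067701  0.09616999  0.09325874]
```

```bash
cat >> h.py <<'E'
from scipy.spatial.transform import Rotation as Ro
def Rz(yaw): # tool down, tool x at yaw
    c,s=np.cos(np.radians(yaw)),np.sin(np.radians(yaw)); return np.array([[c,s,0],[s,-c,0],[0,0,-1]])
def plan(wps,g=-1,p=None,R=None):
    """wps: (pos,yaw,n[,g]); prints rounded rows, chained"""
    s=robot.state(); p=np.array(s['position']) if p is None else np.array(p); R=np.array(s['tcp_rot']) if R is None else R; out=[]
    for w in wps:
        q,yaw,n=np.array(w[0],float),w[1],w[2]; gg=w[3] if len(w)>3 else g; Rt=Rz(yaw); p0=p
        rv=(Ro.from_matrix(R).inv()*Ro.from_matrix(Rt)).as_rotvec(degrees=True); R0=R
        for k in range(1,n+1):
            a=np.round((Ro.from_matrix(R).inv()*Ro.from_matrix(R0)*Ro.from_rotvec(rv*k/n,degrees=True)).as_rotvec(degrees=True),1)
            d=np.round(R.T@(p0+(q-p0)*k/n-p),4)
            out.append([float(t)+0. for t in a]+[float(t)+0. for t in d]+[gg]); p=p+R@d; R=R@Ro.from_rotvec(a,degrees=True).as_matrix()
    for i in range(0,len(out),12): print([out[i:i+12]])
E
python3 - <<'E'
from h import *
st(); plan([([.495,.12,.2],173,2),([.431,-.266,.20],90,11)])
E
```

```text
t 2.75 pos [0.4994 0.1746 0.1385] yaw 173.01 tz [ 0.004  0.002 -1.   ] q7 1.12 w 0.0857 F [-0.6 -0.2  0.1] M [ 0.02  0.02 -0.02]
[[[0.1, 0.1, 0.0, -0.0012, -0.0273, -0.0308, -1], [0.0, 0.1, 0.0, -0.0012, -0.0273, -0.0308, -1], [0.0, 0.0, 7.5, 0.0015, -0.0355, 0.0, -1], [0.0, 0.0, 7.6, -0.0031, -0.0355, 0.0, -1], [0.0, 0.0, 7.5, -0.0079, -0.0347, -0.0001, -1], [0.0, 0.0, 7.6, -0.0122, -0.0334, 0.0, -1], [0.0, 0.0, 7.5, -0.0166, -0.0314, 0.0, -1], [0.0, 0.0, 7.6, -0.0205, -0.0291, 0.0, -1], [0.0, 0.0, 7.5, -0.0242, -0.026, 0.0, -1], [0.0, 0.0, 7.6, -0.0275, -0.0227, -0.0001, -1], [0.0, 0.0, 7.5, -0.0301, -0.0189, 0.0, -1], [0.0, 0.0, 7.6, -0.0324, -0.0148, 0.0, -1]]]
[[[0.0, 0.0, 7.5, -0.034, -0.0103, 0.0, -1]]]
```

Request:
jog_arm([
  [[0.1, 0.1, 0.0, -0.0012, -0.0273, -0.0308, -1], [0.0, 0.1, 0.0, -0.0012, -0.0273, -0.0308, -1], [0.0, 0.0, 7.5, 0.0015, -0.0355, 0.0, -1], [0.0, 0.0, 7.6, -0.0031, -0.0355, 0.0, -1], [0.0, 0.0, 7.5, -0.0079, -0.0347, 0, -1], [0.0, 0.0, 7.6, -0.0122, -0.0334, 0.0, -1], [0.0, 0.0, 7.5, -0.0166, -0.0314, 0.0, -1], [0.0, 0.0, 7.6, -0.0205, -0.0291, 0.0, -1], [0.0, 0.0, 7.5, -0.0242, -0.026, 0.0, -1], [0.0, 0.0, 7.6, -0.0275, -0.0227, 0, -1], [0.0, 0.0, 7.5, -0.0301, -0.0189, 0.0, -1], [0.0, 0.0, 7.6, -0.0324, -0.0148, 0.0, -1]],
])

```text
time: 3.95
position: [0.436, -0.2333, 0.2001]
tcp_rot: [[-0.125, 0.992, -0.0], [0.992, 0.125, -0.001], [-0.001, -0.001, -1.0]]
ft_force: [0.2, 0.8, 0.7]
grip_width: 0.0856
gripper_force: 0.0
```

Request:
jog_arm([
  [[0.0, 0.0, 7.5, -0.034, -0.0103, 0.0, -1], [0, 0, 0, 0, 0, 0, -1], [0, 0, 0, 0, 0, 0, -1], [0, 0, 0, 0, 0, 0, -1]],
])

```text
time: 4.35
position: [0.4307, -0.2657, 0.199]
tcp_rot: [[-0.003, 1.0, -0.003], [1.0, 0.003, -0.001], [-0.001, -0.003, -1.0]]
ft_force: [-0.1, -0.1, -1.2]
grip_width: 0.0857
gripper_force: 0.0
```

```bash
python3 - <<'E'
from h import *
st();P=robot.camera_params('wrist'); im=cap('wrist','w4.png')
for n in['handle_hull','handle_turret','handle_grille','handle_wheel']:
    for d in robot.trace('wrist',n): print(n,np.round(d['position']),round(d['confidence'],2),d['region'].sum(),np.round(at('wrist',d['position'],.05,P)[:2],3))
st()
E
```

```text
t 4.35 pos [ 0.4307 -0.2657  0.199 ] yaw 90.16 tz [-0.003 -0.001 -1.   ] q7 0.61 w 0.0857 F [-0.1 -0.1 -1.2] M [-0.03 -0.03  0.02]
handle_hull [454. 112.] 0.96 3556 [ 0.543 -0.173]
handle_hull [529. 158.] 0.73 2930 [ 0.618 -0.204]
handle_turret [488. 312.] 0.7 1547 [ 0.594 -0.349]
handle_grille [323. 330.] 0.8 2827 [ 0.438 -0.362]
t 4.6 pos [ 0.4303 -0.2659  0.1985] yaw 90.13 tz [-0.003 -0.001 -1.   ] q7 0.61 w 0.0855 F [-0.   0.1  0.4] M [ 0.02  0.02 -0.05]
```

View pics/w4.png

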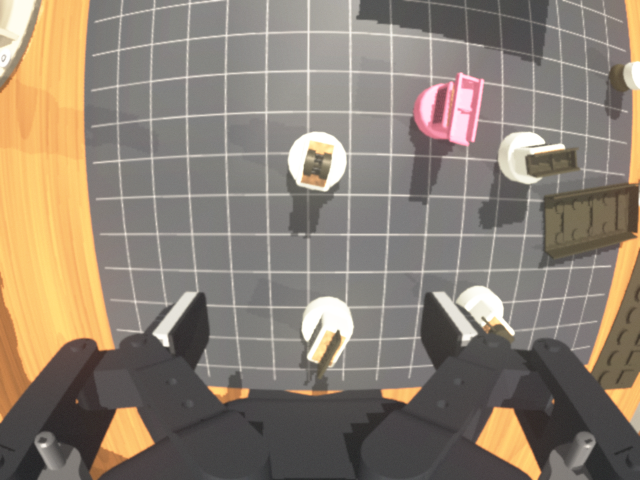

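Wrist view: the wheels handle is at (317,160), grille at (326,330), turret at (487,312) and olive hull at (527,158). The pink one at (450,108) is to be left alone. Now the precise pose of the wheels handle.

```bash
cat >> h.py <<'E'
def foot(im,u,v,P,r=48,z=.020,rad=.025):
    """circle fit to the foot outline, from pixel near its centre; im RGB"""
    g=cv2.cvtColor(im,cv2.COLOR_RGB2HSV)
    m=((g[:,:,2]>150)&(g[:,:,1]<60)).astype(np.uint8)
    M=np.zeros_like(m); cv2.circle(M,(int(u),int(v)),r,1,-1); m=m*M
    n,l,s,c=cv2.connectedComponentsWithStats(m); i=1+np.argmax(s[1:,4]); ys,xs=np.nonzero(l==i)
    h=cv2.convexHull(np.c_[xs,ys].astype(np.int32))[:,0]
    W=np.array([at('wrist',q,z,P)[:2] for q in h])
    from scipy.optimize import least_squares
    f=lambda x:np.hypot(W[:,0]-x[0],W[:,1]-x[1])-x[2]
    x=least_squares(f,[*W.mean(0),rad],loss='soft_l1',f_scale=.0007).x
    return x
E
python3 - <<'E'
from h import *
R,p=st();P=robot.camera_params('wrist'); im=cap('wrist','w5.png')
x=foot(im,317,160,P); print('foot',np.round(x,4))
c=im[110:215,265:370]; cv2.imwrite('pics/c5.png',cv2.resize(c,None,fx=5,fy=5,interpolation=cv2.INTER_CUBIC)[:,:,::-1])
E
```

```text
t 4.6 pos [ 0.4303 -0.2659  0.1985] yaw 90.13 tz [-0.003 -0.001 -1.   ] q7 0.61 w 0.0855 F [-0.   0.1  0.4] M [ 0.02  0.02 -0.05]
foot [ 0.4333 -0.2124  0.0376]
```

View pics/c5.png

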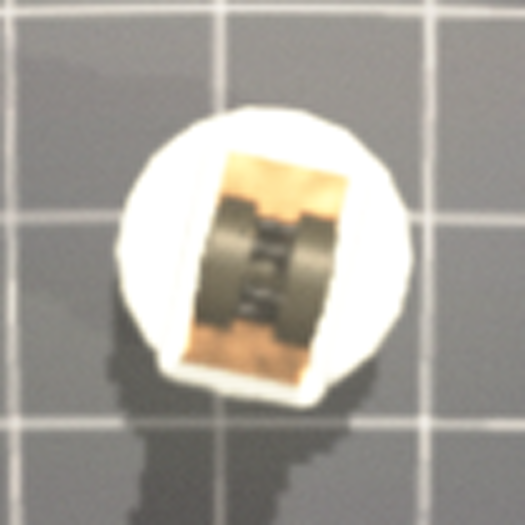

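```bash
cat >> h.py <<'E'
def tan(im,u,v,P,r=45,z=.058,cam='wrist'):
    """min-area rectangle of the tan top of the neck, in world at height z: centre, yaw of long side, sizes"""
    h=cv2.cvtColor(im,cv2.COLOR_RGB2HSV); m=((h[:,:,0]>5)&(h[:,:,0]<25)&(h[:,:,1]>80)&(h[:,:,2]>110)).astype(np.uint8)
    M=np.zeros_like(m); cv2.circle(M,(int(u),int(v)),r,1,-1); m=cv2.morphologyEx(m*M,cv2.MORPH_OPEN,np.ones((2,2),np.uint8))
    ys,xs=np.nonzero(m); W=np.array([at(cam,(a,b),z,P)[:2] for a,b in zip(xs,ys)])
    (c,s,a)=cv2.minAreaRect((W*1e4).astype(np.float32)); c=np.array(c)/1e4
    if s[0]<s[1]: a+=90
    return c,a%180,sorted(np.array(s)/1e4)
E
python3 - <<'E'
from h import *
R,p=st();P=robot.camera_params('wrist'); im=cv2.imread('pics/w5.png')[:,:,::-1].copy()
c,a,s=tan(im,317,160,P); print(c,a,s,'tool',R.T@(np.r_[c,.058]-p))
# foot circle by hand: crop left x=115/5,right 412/5, top 105/5
l=at('wrist',(265+115/5,110+250/5),.022,P)[:2];r=at('wrist',(265+412/5,110+250/5),.022,P)[:2];t=at('wrist',(265+265/5,110+105/5),.022,P)[:2];print(l,r,t,np.linalg.norm(r-l))
E
```

```text
t 4.65 pos [ 0.4302 -0.266   0.1985] yaw 90.1 tz [-0.004 -0.001 -1.   ] q7 0.61 w 0.0855 F [-0.2 -0.7  0.8] M [ 0.02  0.02 -0.03]
[ 0.43279775 -0.21865129] 78.6966552734375 [np.float64(0.018389340209960938), np.float64(0.032387841796875)] tool [0.047528   0.00318772 0.14039785]
[ 0.40702166 -0.21684862] [ 0.45775359 -0.21663371] [ 0.43254074 -0.19199293] 0.05073238322419706
```

```bash
python3 - <<'E'
from h import *
plan([([.4326,-.218,.12],78.7,3),([.4326,-.218,.031],78.7,3)])
E
```

```text
[[[-0.1, 0.0, 3.8, 0.016, 0.0009, 0.0261, -1], [0.0, 0.1, 3.8, 0.0161, -0.0002, 0.0262, -1], [-0.1, 0.0, 3.8, 0.016, -0.0012, 0.0261, -1], [0.0, 0.0, 0.0, 0.0, 0.0, 0.0297, -1], [0.0, 0.0, 0.0, 0.0, 0.0, 0.0297, -1], [0.0, 0.0, 0.0, -0.0001, 0.0, 0.0296, -1]]]
```

Request:
jog_arm([
  [[-0.1, 0.0, 3.8, 0.016, 0.0009, 0.0261, -1], [0.0, 0.1, 3.8, 0.0161, -0.0002, 0.0262, -1], [-0.1, 0.0, 3.8, 0.016, -0.0012, 0.0261, -1], [0, 0, 0, 0, 0, 0, -1], [0.0, 0.0, 0.0, 0.0, 0.0, 0.0297, -1], [0.0, 0.0, 0.0, 0.0, 0.0, 0.0297, -1], [0.0, 0.0, 0.0, 0, 0.0, 0.0296, -1], [0, 0, 0, 0, 0, 0, -1], [0, 0, 0, 0, 0, 0, 0.6], [0, 0, 0, 0, 0, 0, 0.6], [0, 0, 0, 0, 0, 0, 0.6], [0, 0, 0, 0, 0, 0, 0.6]],
], squeeze=50)

```text
time: 5.85
position: [0.4332, -0.2189, 0.0321]
tcp_rot: [[0.197, 0.98, 0.002], [0.98, -0.197, -0.0], [0.0, 0.002, -1.0]]
ft_force: [-1.6, 0.4, 1.1]
grip_width: 0.028
gripper_force: 0.5
```

Request:
jog_arm([
  [[0, 0, 0, 0, 0, 0, 0.6], [0, 0, 0, 0, 0, 0, 0.6], [0, 0, 0, 0, 0, 0, 0.6], [0, 0, 0, 0, 0, 0, 0.6]],
], squeeze=50)

```text
time: 6.25
position: [0.4332, -0.2189, 0.0321]
tcp_rot: [[0.197, 0.98, 0.002], [0.98, -0.197, -0.0], [0.0, 0.002, -1.0]]
ft_force: [-2.2, 0.0, 9.4]
grip_width: 0.0253
gripper_force: 49.9
```

Request:
jog_arm([
  [[0, 0, 0, 0, 0, -0.01, 0.6], [0, 0, 0, 0, 0, -0.045, 0.6], [0, 0, 0, 0, 0, -0.045, 0.6], [0, 0, 0, 0, 0, -0.045, 0.6], [0, 0, 0, 0, 0, 0, 0.6], [0, 0, 0, 0, 0, 0, 0.6], [0, 0, 0, 0, 0, 0, 0.6]],
])

```text
time: 6.95
position: [0.4316, -0.2181, 0.175]
tcp_rot: [[0.197, 0.98, -0.002], [0.98, -0.197, 0.001], [0.0, -0.002, -1.0]]
ft_force: [0.1, 0.7, -1.3]
grip_width: 0.0253
gripper_force: 49.9
```

```bash
python3 - <<'E'
from h import *
st();P=robot.camera_params('wrist'); im=cap('wrist','w6.png'); R,p=st()
for x in(0,.025):
    print(proj('wrist',p+R@[x,0,.007],P))
plan([([.45,0,.2],110,6),([.4985,.1735,.2],173,8)],.6)
E
```

```text
t 6.95 pos [ 0.4316 -0.2181  0.175 ] yaw 78.63 tz [-0.002  0.001 -1.   ] q7 0.3 w 0.0253 F [ 0.1  0.7 -1.3] M [-0.02  0.04 -0.03]
t 7.0 pos [ 0.4314 -0.2182  0.1747] yaw 78.62 tz [-0.003  0.001 -1.   ] q7 0.3 w 0.0254 F [-0.4 -0.1 -2.3] M [ 0.04 -0.03 -0.  ]
(np.float64(313.27160674237894), np.float64(293.24216202693384))
(np.float64(313.2845141652327), np.float64(237.848212597989))
[[[0.0, 0.0, -5.2, 0.0363, -0.0041, -0.0042, 0.6], [0.0, 0.0, -5.3, 0.0364, -0.0009, -0.0042, 0.6], [-0.1, 0.0, -5.2, 0.0365, 0.0025, -0.0042, 0.6], [0.0, 0.0, -5.2, 0.036, 0.0059, -0.0042, 0.6], [0.0, -0.1, -5.2, 0.0353, 0.009, -0.0042, 0.6], [0.0, 0.0, -5.3, 0.0344, 0.0123, -0.0043, 0.6], [0.0, 0.0, -7.9, 0.0183, 0.0131, 0.0, 0.6], [0.0, 0.0, -7.8, 0.0163, 0.0155, 0.0, 0.6], [0.0, 0.0, -7.9, 0.0141, 0.0176, -0.0001, 0.6], [0.0, 0.0, -7.9, 0.0115, 0.0194, 0.0, 0.6], [0.0, 0.0, -7.9, 0.0088, 0.0207, 0.0, 0.6], [0.0, 0.0, -7.8, 0.0058, 0.0218, 0.0, 0.6]]]
[[[-0.1, 0.0, -7.9, 0.0028, 0.0223, 0.0, 0.6], [0.0, 0.0, -7.9, -0.0003, 0.0225, 0.0, 0.6]]]
```

View pics/w6.png

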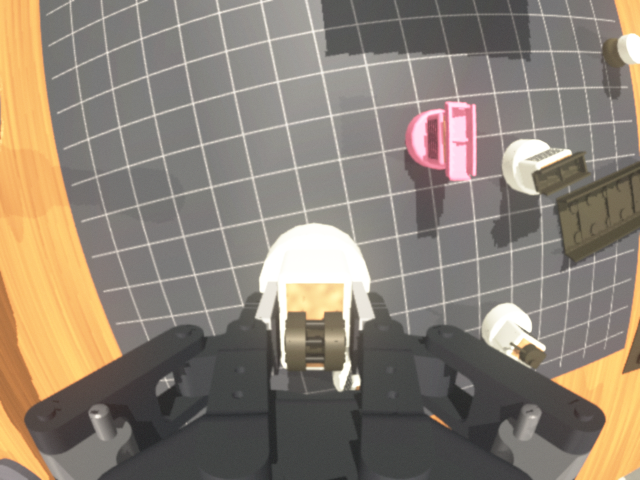

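```bash
cat >> h.py <<'E'
C=np.load('cam_in_tool.npy')
def held(im,top=.008,rows=(226,275)):
    """foot centre in tool frame (x,y) from the outline of a held handle's foot"""
    from scipy.optimize import least_squares
    P=dict(intrinsics=robot.camera_params('wrist')['intrinsics'],pose=C)
    h=cv2.cvtColor(im,cv2.COLOR_RGB2HSV); m=((h[:,:,2]>170)&(h[:,:,1]<60)).astype(np.uint8)
    m=cv2.morphologyEx(m,cv2.MORPH_OPEN,np.ones((7,7),np.uint8)); n,l,s,c=cv2.connectedComponentsWithStats(m[:310]); i=l[245:275,300:330].max()
    ys,xs=np.nonzero(l==i); r0=ys.min(); pts=[(xs[ys==r].min()-.5,r) for r in range(r0+5,r0+50,3)]+[(xs[ys==r].max()+.5,r) for r in range(r0+5,r0+50,3)]+[(u,ys[xs==u].min()-.5) for u in range(295,336,4)]
    pts=np.array(pts,float); t=np.linspace(0,2*np.pi,181)
    def f(x):
        Q=np.array([proj('wrist',[x[0]+.025*np.cos(a),x[1]+.025*np.sin(a),z+x[2]],P) for z in(top,top+.024) for a in t],np.float32)
        H=cv2.convexHull(Q); return [cv2.pointPolygonTest(H,(float(a),float(b)),True) for a,b in pts]
    r=least_squares(f,[0,0,0],x_scale=.001,diff_step=1e-2,loss='soft_l1',method='trf') if 0 else least_squares(lambda y:f(np.array(y)*1e-3),[1.,1.,1.],diff_step=.05)
    return r.x*1e-3,np.abs(r.fun).mean(),r0
E
python3 - <<'E'
from h import *
im=cv2.imread('pics/w6.png')[:,:,::-1].copy(); print(held(im)); print(C)
E
```

```text
(array([ 0.00246864, -0.0007749 , -0.00361605]), np.float64(0.4644279093516032), np.int64(223))
[[ 1.10466042e-03  9.66208793e-01  2.57758311e-01  6.47805475e-02]
 [ 9.99998082e-01 -6.50396664e-04 -1.84761967e-03 -9.66737532e-04]
 [-1.61754122e-03  2.57759858e-01 -9.66207658e-01 -1.42417719e-01]
 [ 0.00000000e+00  0.00000000e+00  0.00000000e+00  1.00000000e+00]]
```

Request:
jog_arm([
  [[0.0, 0.0, -5.2, 0.0363, -0.0041, -0.0042, 0.6], [0.0, 0.0, -5.3, 0.0364, -0.0009, -0.0042, 0.6], [-0.1, 0.0, -5.2, 0.0365, 0.0025, -0.0042, 0.6], [0.0, 0.0, -5.2, 0.036, 0.0059, -0.0042, 0.6], [0.0, -0.1, -5.2, 0.0353, 0.009, -0.0042, 0.6], [0.0, 0.0, -5.3, 0.0344, 0.0123, -0.0043, 0.6], [0.0, 0.0, -7.9, 0.0183, 0.0131, 0.0, 0.6], [0.0, 0.0, -7.8, 0.0163, 0.0155, 0.0, 0.6], [0.0, 0.0, -7.9, 0.0141, 0.0176, 0, 0.6], [0.0, 0.0, -7.9, 0.0115, 0.0194, 0.0, 0.6], [0.0, 0.0, -7.9, 0.0088, 0.0207, 0.0, 0.6], [0.0, 0.0, -7.8, 0.0058, 0.0218, 0.0, 0.6]],
])

```text
time: 8.2
position: [0.4866, 0.1302, 0.1993]
tcp_rot: [[-0.924, 0.382, -0.001], [0.382, 0.924, -0.003], [-0.0, -0.003, -1.0]]
ft_force: [0.2, -0.9, -2.1]
grip_width: 0.0251
gripper_force: 49.7
```

Request:
jog_arm([
  [[-0.1, 0.0, -7.9, 0.0028, 0.0223, 0.0, 0.6], [0.0, 0.0, -7.9, -0.0003, 0.0225, 0.0, 0.6], [0, 0, 0, 0, 0, 0, 0.6], [0, 0, 0, 0, 0, 0, 0.6], [0, 0, 0, 0, 0, 0, 0.6], [0, 0, 0, 0, 0, 0, 0.6]],
])

```text
time: 8.8
position: [0.4993, 0.1718, 0.2008]
tcp_rot: [[-0.992, 0.124, 0.002], [0.124, 0.992, -0.0], [-0.002, -0.0, -1.0]]
ft_force: [-0.1, 0.2, -0.8]
grip_width: 0.0254
gripper_force: 49.8
```

```bash
python3 - <<'E'
from h import *
R,p=st();P=robot.camera_params('wrist'); im=cap('wrist','w7.png'); g=cv2.cvtColor(im,cv2.COLOR_RGB2GRAY)
print(held(im)); R,p=st(); 
for k in range(2):
    b=pin(g,(.4499,.1798),P);print(b,R.T@(np.r_[b[1],.0455]-p)); 
    P=robot.camera_params('wrist');im=cap('wrist');g=cv2.cvtColor(im,cv2.COLOR_RGB2GRAY);R,p=st()
E
```

```text
t 8.8 pos [0.4993 0.1718 0.2008] yaw 172.87 tz [ 0.002 -0.    -1.   ] q7 1.11 w 0.0254 F [-0.1  0.2 -0.8] M [-0.01 -0.03  0.05]
(array([ 0.0429701 , -0.00027105, -0.09266759]), np.float64(0.2859801721144262), np.int64(122))
t 8.85 pos [0.4994 0.172  0.201 ] yaw 172.89 tz [ 0.002 -0.    -1.   ] q7 1.11 w 0.0249 F [ 0.5 -0.4 -1.3] M [0.05 0.03 0.02]
(np.float64(0.004223059310749677), array([0.44991679, 0.18015209]), np.float64(173.2056978319233), array([0.01136509, 0.02914203]), array([317.90403071, 160.26679463]), 100) [0.05043857 0.00193038 0.15533993]
t 8.9 pos [0.4994 0.1722 0.2011] yaw 172.92 tz [ 0.002  0.    -1.   ] q7 1.11 w 0.0247 F [ 1.1  1.3 -0.7] M [-0.03  0.05  0.01]
(np.float64(0.0039813445542552), array([0.4498784 , 0.18025172]), np.float64(173.21984061025535), array([0.00895414, 0.02706452]), array([317.72386059, 160.08847185]), 180) [0.05051862 0.00179401 0.15544785]
t 8.95 pos [0.4994 0.1724 0.2011] yaw 172.94 tz [ 0.003  0.    -1.   ] q7 1.11 w 0.0251 F [-0.8  1.  -1.3] M [-0.    0.    0.04]
```

```bash
python3 - <<'E'
import h; from h import *
s=robot.state(); T=np.eye(4);T[:3,:3]=s['tcp_rot'];T[:3,3]=s['position']; P=robot.camera_params('wrist'); C=np.linalg.inv(T)@np.array(P['pose']); np.save('cam_in_tool.npy',C); print(np.round(C,4)); h.C=C
im=cv2.imread('pics/w6.png')[:,:,::-1].copy(); print(held(im))
src=open('h.py').read().replace('z+x[2]','z'); open('h.py','w').write(src)
E
python3 -c "
from h import *
im=cv2.imread('pics/w6.png')[:,:,::-1].copy(); print(held(im)); print(held(im,top=.006))"
```

```text
[[ 1.100e-03  9.662e-01  2.578e-01  6.480e-02]
 [ 1.000e+00 -6.000e-04 -1.800e-03 -1.000e-03]
 [-1.600e-03  2.578e-01 -9.662e-01 -1.424e-01]
 [ 0.000e+00  0.000e+00  0.000e+00  1.000e+00]]
(array([ 0.00247671, -0.00078825, -0.00362431]), np.float64(0.46440101581078597), np.int64(223))
(array([ 0.00187478, -0.00078555,  0.001     ]), np.float64(0.5446853915447989), np.int64(223))
(array([ 0.00220646, -0.00078748,  0.001     ]), np.float64(0.4721657245795794), np.int64(223))
```

```bash
python3 - <<'E'
from h import *
plan([([.4513,.1807,.095],173.1,4)],.6)
E
```

```text
[[[0.0, 0.0, 0.0, 0.0123, 0.0006, 0.0265, 0.6], [0.0, 0.1, -0.1, 0.0122, 0.0005, 0.0265, 0.6], [0.0, 0.0, 0.0, 0.0122, 0.0006, 0.0265, 0.6], [0.0, 0.0, -0.1, 0.0123, 0.0006, 0.0266, 0.6]]]
```

Request:
jog_arm([
  [[0.0, 0.0, 0.0, 0.0123, 0.0006, 0.0265, 0.6], [0.0, 0.1, -0.1, 0.0122, 0.0005, 0.0265, 0.6], [0.0, 0.0, 0.0, 0.0122, 0.0006, 0.0265, 0.6], [0.0, 0.0, -0.1, 0.0123, 0.0006, 0.0266, 0.6], [0, 0, 0, 0, 0, 0, 0.6], [0, 0, 0, 0, 0, 0, 0.6], [0, 0, 0, 0, 0, 0, 0.6], [0, 0, 0, 0, 0, 0, 0.6], [0, 0, 0, 0, 0, 0, 0.6]],
])

```text
time: 9.85
position: [0.4523, 0.1814, 0.0959]
tcp_rot: [[-0.993, 0.119, 0.003], [0.119, 0.993, 0.001], [-0.002, 0.001, -1.0]]
ft_force: [-1.1, -0.3, -0.2]
grip_width: 0.0253
gripper_force: 49.6
```

```bash
python3 - <<'E'
from h import *
st(); plan([([.4513,.1807,.070],173.1,6)],.6)
E
```

```text
t 9.85 pos [0.4523 0.1814 0.0959] yaw 173.19 tz [ 0.003  0.001 -1.   ] q7 1.07 w 0.0253 F [-1.1 -0.3 -0.2] M [ 0.03  0.   -0.04]
[[[0.0, 0.0, 0.0, 0.0002, -0.0001, 0.0043, 0.6], [0.0, 0.0, 0.0, 0.0001, -0.0002, 0.0043, 0.6], [0.0, 0.1, 0.0, 0.0002, -0.0001, 0.0044, 0.6], [0.1, 0.0, 0.1, 0.0001, -0.0001, 0.0043, 0.6], [0.0, 0.0, 0.0, 0.0002, -0.0002, 0.0043, 0.6], [0.0, 0.0, 0.0, 0.0001, -0.0001, 0.0043, 0.6]]]
```

Request:
jog_arm([
  [[0.0, 0.0, 0.0, 0.0006, -0.0004, 0.004, 0.6], [0.0, 0.1, 0.0, 0.0005, -0.0004, 0.004, 0.6], [0.1, 0.0, 0.0, 0, 0, 0.004, 0.6], [0.0, 0.0, 0.0, 0, 0, 0.004, 0.6], [0, 0, 0, 0, 0, 0.004, 0.6], [0, 0, 0, 0, 0, 0.004, 0.6], [0, 0, 0, 0, 0, 0, 0.6], [0, 0, 0, 0, 0, 0, 0.6], [0, 0, 0, 0, 0, 0, 0.6]],
])

```text
time: 10.75
position: [0.4501, 0.1805, 0.071]
tcp_rot: [[-0.993, 0.118, -0.001], [0.118, 0.993, -0.001], [0.001, -0.001, -1.0]]
ft_force: [1.0, -0.3, -1.4]
grip_width: 0.0251
gripper_force: 49.6
```

```bash
python3 -c "
from h import *
st()"
```

```text
t 10.75 pos [0.4501 0.1805 0.071 ] yaw 173.21 tz [-0.001 -0.001 -1.   ] q7 1.08 w 0.0251 F [ 1.  -0.3 -1.4] M [-0.03 -0.08 -0.02]
```

Request:
jog_arm([
  [[0, 0, 0, 0, 0, 0.003, 0.6], [0, 0, 0, 0, 0, 0.003, 0.6], [0, 0, 0, 0, 0, 0.002, 0.6], [0, 0, 0, 0, 0, 0, 0.6], [0, 0, 0, 0, 0, 0, 0.6], [0, 0, 0, 0, 0, 0, 0.6]],
])

```text
time: 11.35
position: [0.4504, 0.1808, 0.0633]
tcp_rot: [[-0.993, 0.118, -0.0], [0.118, 0.993, -0.001], [0.0, -0.001, -1.0]]
ft_force: [-1.0, -1.1, 5.8]
grip_width: 0.0247
gripper_force: 50.7
```

Request:
jog_arm([
  [[0, 0, 8, 0, 0, 0, 0.6], [0, 0, 8, 0, 0, 0, 0.6], [0, 0, 8, 0, 0, 0, 0.6], [0, 0, 8, 0, 0, 0, 0.6], [0, 0, 8, 0, 0, 0, 0.6], [0, 0, 8, 0, 0, 0, 0.6], [0, 0, 8, 0, 0, 0, 0.6], [0, 0, 6, 0, 0, 0, 0.6], [0, 0, 0, 0, 0, 0, 0.6], [0, 0, 0, 0, 0, 0, 0.6]],
])

```text
time: 12.35
position: [0.4508, 0.1807, 0.0635]
tcp_rot: [[-0.362, 0.932, 0.0], [0.932, 0.362, -0.001], [-0.001, 0.0, -1.0]]
ft_force: [0.1, 0.3, 5.7]
grip_width: 0.0254
gripper_force: 50.6
```

```bash
python3 -c "
from h import *
st()"
```

```text
t 12.35 pos [0.4508 0.1807 0.0635] yaw 111.2 tz [ 0.    -0.001 -1.   ] q7 0.05 w 0.0254 F [0.1 0.3 5.7] M [-0.06 -0.13 -0.03]
```

Request:
jog_arm([
  [[0, 0, 1.5, 0, 0, 0, 0.6], [0, 0, 0, 0, 0, -0.0025, 0.6], [0, 0, 0, 0, 0, 0, -0.3], [0, 0, 0, 0, 0, 0, -1], [0, 0, 0, 0, 0, 0, -1], [0, 0, 0, 0, 0, 0, -1], [0, 0, 0, 0, 0, -0.03, -1], [0, 0, 0, 0, 0, -0.04, -1], [0, 0, 0, 0, 0, -0.04, -1], [0, 0, 0, 0, 0, 0, -1], [0, 0, 0, 0, 0, 0, -1], [0, 0, 0, 0, 0, 0, -1]],
])

```text
time: 13.55
position: [0.4494, 0.1804, 0.1742]
tcp_rot: [[-0.338, 0.941, -0.003], [0.941, 0.338, -0.002], [-0.001, -0.003, -1.0]]
ft_force: [-0.7, 1.0, 0.3]
grip_width: 0.0853
gripper_force: 0.0
```

```bash
python3 - <<'E'
from h import *
st(); im=cap('top','t1.png'); c=im[180:330,170:330]; cv2.imwrite('pics/t1c.png',cv2.resize(c,None,fx=4,fy=4,interpolation=cv2.INTER_CUBIC)[:,:,::-1])
P=robot.camera_params('wrist'); im=cap('wrist','w8.png'); R,p=st()
cv2.imwrite('pics/cmb.png',np.hstack([cv2.resize(c,(400,375))[:,:,::-1],cv2.resize(im,(400,300))[:,:,::-1].copy() if 0 else cv2.copyMakeBorder(cv2.resize(im,(400,300)),0,75,0,0,0)[:,:,::-1]]))
E
```

```text
t 13.55 pos [0.4494 0.1804 0.1742] yaw 109.73 tz [-0.003 -0.002 -1.   ] q7 -0.04 w 0.0853 F [-0.7  1.   0.3] M [-0.08 -0.02 -0.06]
t 13.65 pos [0.4493 0.1803 0.174 ] yaw 109.72 tz [-0.003 -0.003 -1.   ] q7 -0.04 w 0.0851 F [-0.7  1.  -0.1] M [-0.01  0.    0.02]
```

View pics/cmb.png

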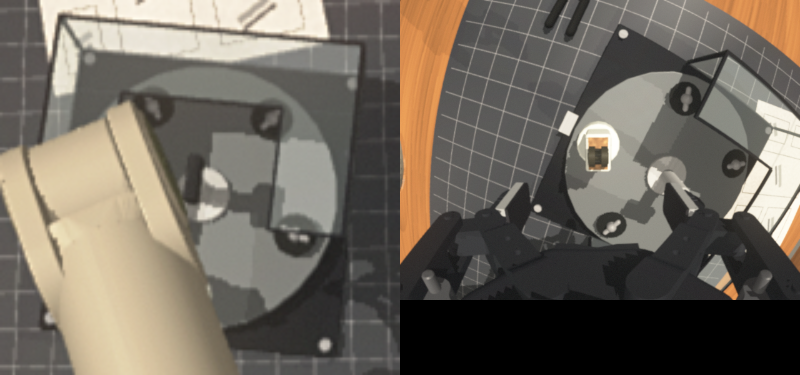

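```bash
python3 - <<'E'
from h import *
st(); plan([([.5542,.1684,.16],173.1,8,0),([.5542,.1684,.089],173.1,3,0)],0)
E
```

```text
t 13.65 pos [0.4493 0.1803 0.174 ] yaw 109.72 tz [-0.003 -0.003 -1.   ] q7 -0.04 w 0.0851 F [-0.7  1.  -0.1] M [-0.01  0.    0.02]
[[[0.0, 0.0, -7.9, -0.0058, 0.0118, 0.0017, 0], [-0.1, 0.0, -7.9, -0.0074, 0.011, 0.0017, 0], [0.0, 0.0, -8.0, -0.0089, 0.0098, 0.0017, 0], [0.0, 0.0, -7.9, -0.0101, 0.0085, 0.0018, 0], [-0.1, 0.0, -7.9, -0.0111, 0.007, 0.0017, 0], [0.0, 0.0, -7.9, -0.0121, 0.0054, 0.0017, 0], [0.0, 0.0, -8.0, -0.0126, 0.0037, 0.0018, 0], [0.0, 0.0, -7.9, -0.0131, 0.0019, 0.0017, 0], [0.0, 0.0, 0.0, 0.0, 0.0, 0.0237, 0], [0.0, 0.0, 0.0, 0.0, 0.0, 0.0236, 0], [0.0, 0.0, 0.0, 0.0, 0.0, 0.0237, 0]]]
```

Request:
jog_arm([
  [[0.0, 0.0, -7.9, -0.0058, 0.0118, 0.0017, 0], [-0.1, 0.0, -7.9, -0.0074, 0.011, 0.0017, 0], [0.0, 0.0, -8.0, -0.0089, 0.0098, 0.0017, 0], [0.0, 0.0, -7.9, -0.0101, 0.0085, 0.0018, 0], [-0.1, 0.0, -7.9, -0.0111, 0.007, 0.0017, 0], [0.0, 0.0, -7.9, -0.0121, 0.0054, 0.0017, 0], [0.0, 0.0, -8.0, -0.0126, 0.0037, 0.0018, 0], [0.0, 0.0, -7.9, -0.0131, 0.0019, 0.0017, 0], [0, 0, 0, 0, 0, 0, 0], [0, 0, 0, 0, 0, 0, 0], [0, 0, 0, 0, 0, 0, 0], [0, 0, 0, 0, 0, 0, 0]],
])

```text
time: 14.85
position: [0.5545, 0.1691, 0.1616]
tcp_rot: [[-0.993, 0.121, 0.001], [0.121, 0.993, 0.001], [-0.001, 0.001, -1.0]]
ft_force: [0.1, 0.5, -0.7]
grip_width: 0.0427
gripper_force: 0.0
```

```bash
python3 - <<'E'
from h import *
P=robot.camera_params('wrist'); im=cap('wrist','w9.png'); R,p=st(); cv2.imwrite('pics/w9.png',im[:,:,::-1])
print(proj('wrist',[.5542,.1684,.115],P),[d['position'] for d in robot.find_in('wrist','knob')])
plan([([.5542,.1684,.089],173.1,3,0)],0)
E
```

```text
t 14.9 pos [0.5546 0.1691 0.1617] yaw 173.07 tz [ 0.001  0.001 -1.   ] q7 1.21 w 0.0425 F [-0.2 -0.  -0.4] M [-0.01  0.02  0.01]
(np.float64(314.2677797619858), np.float64(264.49270903335525)) [[309.7, 201.3], [438.5, 178.2]]
[[[0.0, 0.0, 0.0, 0.0002, -0.0003, 0.0243, 0], [0.1, 0.0, 0.0, 0.0002, -0.0003, 0.0242, 0], [0.0, 0.1, 0.0, 0.0002, -0.0002, 0.0243, 0]]]
```

View pics/w9.png

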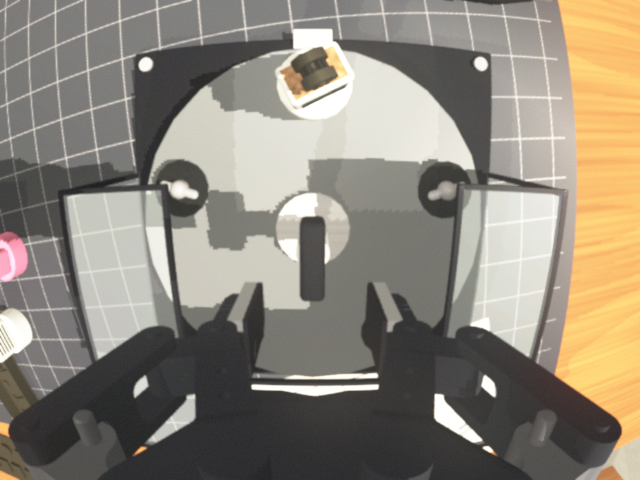

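Request:
jog_arm([
  [[0.0, 0.0, 0.0, 0.0004, -0.0003, 0.0243, 0], [0, 0, 0.0, 0.0004, -0.0003, 0.0242, 0], [0.0, 0, 0.0, 0.0004, -0.0002, 0.0243, 0], [0, 0, 0, 0, 0, 0, 0], [0, 0, 0, 0, 0, 0, 0], [0, 0, 0, 0, 0, 0, 1], [0, 0, 0, 0, 0, 0, 1], [0, 0, 0, 0, 0, 0, 1], [0, 0, 0, 0, 0, 0, 1], [0, 0, 0, 0, 0, 0, 1], [0, 0, 0, 0, 0, 0, 1]],
], squeeze=50)

```text
time: 16.05
position: [0.5549, 0.1677, 0.0908]
tcp_rot: [[-0.993, 0.121, 0.004], [0.121, 0.993, 0.002], [-0.003, 0.002, -1.0]]
ft_force: [-2.5, -1.7, 5.9]
grip_width: 0.0157
gripper_force: 48.7
```

```bash
python3 -c "
from h import *
st()"
```

```text
t 16.05 pos [0.5549 0.1677 0.0908] yaw 173.08 tz [ 0.004  0.002 -1.   ] q7 1.24 w 0.0157 F [-2.5 -1.7  5.9] M [-0.61  0.46  0.05]
```

Request:
jog_arm([
  [[0, 0, 8, 0, 0, 0, 1], [0, 0, 8, 0, 0, 0, 1], [0, 0, 8, 0, 0, 0, 1], [0, 0, 8, 0, 0, 0, 1], [0, 0, 8, 0, 0, 0, 1], [0, 0, 8, 0, 0, 0, 1], [0, 0, 8, 0, 0, 0, 1], [0, 0, 8, 0, 0, 0, 1], [0, 0, 8, 0, 0, 0, 1], [0, 0, 0, 0, 0, 0, 1], [0, 0, 0, 0, 0, 0, 1], [0, 0, 0, 0, 0, 0, 1]],
])

```text
time: 17.25
position: [0.5544, 0.1672, 0.0908]
tcp_rot: [[-0.192, 0.981, 0.002], [0.981, 0.192, 0.001], [0.001, 0.003, -1.0]]
ft_force: [-5.2, -5.0, 9.2]
grip_width: 0.0159
gripper_force: 49.3
```

```bash
python3 -c "
from h import *
st()"
```

```text
t 17.25 pos [0.5544 0.1672 0.0908] yaw 101.06 tz [ 0.002  0.001 -1.   ] q7 0.08 w 0.0159 F [-5.2 -5.   9.2] M [-0.93  1.08  0.05]
```

```bash
python3 - <<'E'
from h import *
R,p=st(); plan([([.5544,.1672,.17],101.1,2,0),([.50,.0,.2],101.1,4,-1),([.412,-.413,.2],60,10,-1)],0)
E
```

```text
t 17.25 pos [0.5544 0.1672 0.0908] yaw 101.06 tz [ 0.002  0.001 -1.   ] q7 0.08 w 0.0159 F [-5.2 -5.   9.2] M [-0.93  1.08  0.05]
[[[0.1, 0.0, 0.0, 0.0, 0.0001, -0.0396, 0], [0.0, 0.0, 0.0, 0.0001, 0.0, -0.0396, 0], [0.0, 0.0, 0.0, -0.0384, -0.0214, -0.0076, -1], [0.0, 0.0, 0.0, -0.0384, -0.0213, -0.0075, -1], [0.0, 0.0, 0.0, -0.0384, -0.0214, -0.0076, -1], [0.0, 0.0, 0.0, -0.0385, -0.0213, -0.0075, -1], [0.0, 0.0, 4.1, -0.0388, -0.0166, 0.0, -1], [0.0, 0.0, 4.1, -0.04, -0.0137, -0.0001, -1], [0.0, 0.0, 4.1, -0.0408, -0.0109, 0.0, -1], [0.0, 0.0, 4.1, -0.0414, -0.0079, -0.0001, -1], [0.0, 0.0, 4.1, -0.042, -0.0049, 0.0, -1], [0.0, 0.0, 4.1, -0.0422, -0.0019, -0.0001, -1]]]
[[[0.0, 0.0, 4.1, -0.0422, 0.0011, 0.0, -1], [0.0, 0.0, 4.2, -0.042, 0.0041, 0.0, -1], [0.0, -0.1, 4.1, -0.0416, 0.0072, -0.0001, -1], [0.0, 0.0, 4.1, -0.041, 0.0102, 0.0001, -1]]]
```

Request:
jog_arm([
  [[0, 0, 0, 0, 0, 0, 0], [0, 0, 0, 0, 0, 0, 0], [0, 0, 0, 0, 0, 0, 0], [0, 0, 0.0, 0.0, 0.0, -0.0396, 0], [0.0, 0.0, 0.0, 0.0, 0.0, -0.0396, 0], [0, 0, 0, 0, 0, 0, 0], [0.0, 0.0, 0.0, -0.0384, -0.0214, -0.0076, -1], [0.0, 0.0, 0.0, -0.0384, -0.0213, -0.0075, -1], [0.0, 0.0, 0.0, -0.0384, -0.0214, -0.0076, -1], [0.0, 0.0, 0.0, -0.0385, -0.0213, -0.0075, -1]],
])

```text
time: 18.25
position: [0.499, -0.0005, 0.1981]
tcp_rot: [[-0.193, 0.981, 0.002], [0.981, 0.193, 0.001], [0.001, 0.002, -1.0]]
ft_force: [0.5, 0.5, 0.3]
grip_width: 0.0853
gripper_force: 0.0
```

Request:
jog_arm([
  [[0.0, 0.0, 4.1, -0.0388, -0.0166, 0.0, -1], [0.0, 0.0, 4.1, -0.04, -0.0137, 0, -1], [0.0, 0.0, 4.1, -0.0408, -0.0109, 0.0, -1], [0.0, 0.0, 4.1, -0.0414, -0.0079, 0, -1], [0.0, 0.0, 4.1, -0.042, -0.0049, 0.0, -1], [0.0, 0.0, 4.1, -0.0422, -0.0019, 0, -1], [0.0, 0.0, 4.1, -0.0422, 0.0011, 0.0, -1], [0.0, 0.0, 4.2, -0.042, 0.0041, 0.0, -1], [0.0, 0, 4.1, -0.0416, 0.0072, 0, -1], [0.0, 0.0, 4.1, -0.041, 0.0102, 0, -1], [0, 0, 0, 0, 0, 0, -1], [0, 0, 0, 0, 0, 0, -1]],
])

```text
time: 19.45
position: [0.411, -0.4136, 0.1969]
tcp_rot: [[0.502, 0.865, 0.0], [0.865, -0.502, 0.001], [0.001, -0.0, -1.0]]
ft_force: [0.3, 0.8, 0.2]
grip_width: 0.0857
gripper_force: 0.0
```

Request:
jog_arm([
  [[0, 0, 0, 0, 0, 0, -1], [0, 0, 0, 0, 0, 0, -1], [0, 0, 0, 0, 0, 0, -1]],
])

```text
time: 19.75
position: [0.4131, -0.411, 0.1975]
tcp_rot: [[0.497, 0.868, 0.002], [0.868, -0.497, 0.002], [0.003, 0.001, -1.0]]
ft_force: [0.4, 0.7, -0.1]
grip_width: 0.0856
gripper_force: 0.0
```

```bash
python3 - <<'E'
from h import *
R,p=st();P=robot.camera_params('wrist'); im=cap('wrist','w10.png')
for n in['handle_grille','handle_turret','handle_hull']:
    for d in robot.find_in('wrist',n): print(n,np.round(d['position']),round(d['confidence'],2),np.round(at('wrist',d['position'],.05,P)[:2],3))
u,v=proj('wrist',[.437,-.37,.04],P); print(u,v)
c,a,s=tan(im,u,v,P); print(c,a,s,'tool',R.T@(np.r_[c,.058]-p))
u,v=int(u),int(v); c=im[v-60:v+60,u-60:u+60]
cv2.imwrite('pics/c10.png',np.hstack([cv2.resize(im[:,:],(533,400)),cv2.resize(c,(267,267),interpolation=cv2.INTER_CUBIC)[:,:].repeat(1,0) if 0 else cv2.copyMakeBorder(cv2.resize(c,(267,267),interpolation=cv2.INTER_CUBIC),0,133,0,0,0)])[:,:,::-1])
E
```

```text
t 19.75 pos [ 0.4131 -0.411   0.1975] yaw 60.17 tz [ 0.002  0.002 -1.   ] q7 0.54 w 0.0856 F [ 0.4  0.7 -0.1] M [ 0.03 -0.01 -0.04]
handle_grille [324. 163.] 0.91 [ 0.444 -0.373]
handle_turret [475.  78.] 0.58 [ 0.589 -0.369]
314.27234292540777 164.0701248485415
[ 0.44307461 -0.37753743] 66.18360137939453 [np.float64(0.018569374084472658), np.float64(0.032608895874023436)] tool [0.0435762  0.00927396 0.13958285]
```

View pics/c10.png

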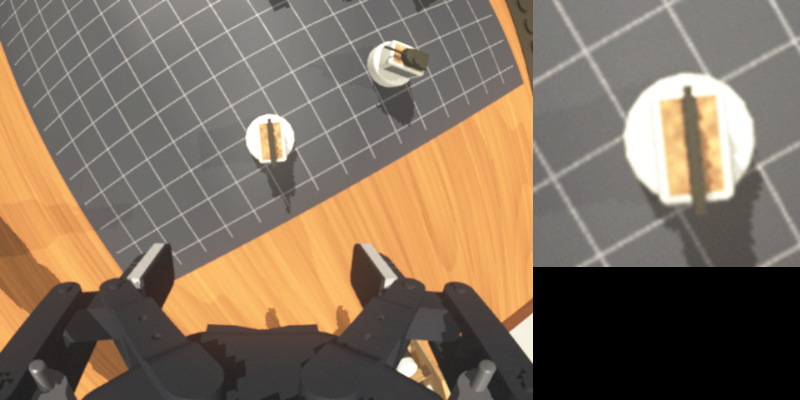

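Wrist view: the grille handle at (324,163) is confirmed. Its tan top measures 18.6x32.6 mm, the same as the first handle's. Next I'll grasp it.

```bash
python3 - <<'E'
from h import *
plan([([.4431,-.3775,.12],66.2,3),([.4431,-.3775,.032],66.2,3)])
E
```

```text
[[[0.0, 0.0, -2.0, 0.015, 0.0031, 0.0259, -1], [0.0, -0.1, -2.1, 0.0148, 0.0037, 0.0258, -1], [0.1, 0.0, -2.0, 0.0147, 0.0042, 0.0259, -1], [0.0, 0.0, 0.0, 0.0, 0.0, 0.0293, -1], [0.0, 0.0, 0.0, 0.0, 0.0, 0.0294, -1], [0.0, 0.0, 0.0, 0.0, 0.0, 0.0293, -1]]]
```

Request:
jog_arm([
  [[0.0, 0.0, -2.0, 0.015, 0.0031, 0.0259, -1], [0.0, -0.1, -2.1, 0.0148, 0.0037, 0.0258, -1], [0.1, 0.0, -2.0, 0.0147, 0.0042, 0.0259, -1], [0, 0, 0, 0, 0, 0, -1], [0, 0, 0, 0, 0, 0, -1], [0.0, 0.0, 0.0, 0.0, 0.0, 0.0293, -1], [0.0, 0.0, 0.0, 0.0, 0.0, 0.0294, -1], [0.0, 0.0, 0.0, 0.0, 0.0, 0.0293, -1], [0, 0, 0, 0, 0, 0, -1], [0, 0, 0, 0, 0, 0, 0.6], [0, 0, 0, 0, 0, 0, 0.6], [0, 0, 0, 0, 0, 0, 0.6]],
], squeeze=50)

```text
time: 21.15
position: [0.4434, -0.3792, 0.0339]
tcp_rot: [[0.405, 0.914, 0.002], [0.914, -0.405, -0.001], [-0.001, 0.002, -1.0]]
ft_force: [0.0, -0.6, 0.8]
grip_width: 0.0443
gripper_force: 0.0
```

Request:
jog_arm([
  [[0, 0, 0, 0, 0, 0, 0.6], [0, 0, 0, 0, 0, 0, 0.6], [0, 0, 0, 0, 0, 0, 0.6], [0, 0, 0, 0, 0, 0, 0.6], [0, 0, 0, 0, 0, 0, 0.6]],
])

```text
time: 21.65
position: [0.4431, -0.3786, 0.0331]
tcp_rot: [[0.405, 0.914, 0.001], [0.914, -0.405, -0.0], [-0.0, 0.001, -1.0]]
ft_force: [-0.7, 1.4, 8.1]
grip_width: 0.0249
gripper_force: 49.5
```

Request:
jog_arm([
  [[0, 0, 0, 0, 0, -0.01, 0.6], [0, 0, 0, 0, 0, -0.045, 0.6], [0, 0, 0, 0, 0, -0.045, 0.6], [0, 0, 0, 0, 0, -0.045, 0.6], [0, 0, 0, 0, 0, 0, 0.6], [0, 0, 0, 0, 0, 0, 0.6], [0, 0, 0, 0, 0, 0, 0.6]],
])

```text
time: 22.35
position: [0.4424, -0.3773, 0.1758]
tcp_rot: [[0.405, 0.914, -0.002], [0.914, -0.405, 0.002], [0.001, -0.003, -1.0]]
ft_force: [0.6, 0.1, -0.6]
grip_width: 0.0251
gripper_force: 49.7
```

```bash
python3 - <<'E'
from h import *
st();im=cap('wrist','w11.png'); print(held(im,.006),held(im,.008))
plan([([.46,-.2,.2],90,5),([.47,0,.2],125,5),([.4985,.1735,.2],173,6)],.6)
E
```

```text
t 22.35 pos [ 0.4424 -0.3773  0.1758] yaw 66.13 tz [-0.002  0.002 -1.   ] q7 0.56 w 0.0251 F [ 0.6  0.1 -0.6] M [ 0.01  0.01 -0.02]
(array([ 0.00282528, -0.000883  ,  0.001     ]), np.float64(0.42246656030183827), np.int64(221)) (array([ 0.00249788, -0.00088284,  0.001     ]), np.float64(0.43432234172536144), np.int64(221))
[[[0.0, 0.0, -4.8, 0.0339, -0.0111, -0.0049, 0.6], [-0.1, 0.0, -4.7, 0.0346, -0.0082, -0.0048, 0.6], [0.0, 0.0, -4.8, 0.0352, -0.0054, -0.0049, 0.6], [0.0, -0.1, -4.8, 0.0356, -0.0024, -0.0048, 0.6], [-0.1, 0.0, -4.8, 0.0356, 0.0006, -0.005, 0.6], [0.0, 0.0, -7.0, 0.04, 0.002, 0.0, 0.6], [0.0, 0.0, -7.0, 0.0395, 0.0069, 0.0, 0.6], [0.0, 0.0, -7.0, 0.0383, 0.0116, 0.0, 0.6], [0.0, 0.0, -7.0, 0.0366, 0.0163, 0.0, 0.6], [0.0, 0.0, -7.0, 0.0344, 0.0205, -0.0001, 0.6], [0.0, 0.0, -8.0, 0.0209, 0.0205, 0.0, 0.6], [0.0, 0.0, -8.0, 0.0179, 0.0232, 0.0, 0.6]]]
[[[0.0, 0.0, -8.0, 0.0145, 0.0255, 0.0, 0.6], [0.0, 0.0, -8.0, 0.0108, 0.0272, 0.0, 0.6], [0.0, 0.0, -8.0, 0.0069, 0.0285, 0.0, 0.6], [0.0, 0.0, -8.0, 0.0029, 0.0292, 0.0, 0.6]]]
```

Request:
jog_arm([
  [[0.0, 0.0, -4.8, 0.0339, -0.0111, -0.0049, 0.6], [-0.1, 0.0, -4.7, 0.0346, -0.0082, -0.0048, 0.6], [0.0, 0.0, -4.8, 0.0352, -0.0054, -0.0049, 0.6], [0.0, -0.1, -4.8, 0.0356, -0.0024, -0.0048, 0.6], [-0.1, 0.0, -4.8, 0.0356, 0.0006, -0.005, 0.6], [0.0, 0.0, -7.0, 0.04, 0.002, 0.0, 0.6], [0.0, 0.0, -7.0, 0.0395, 0.0069, 0.0, 0.6], [0.0, 0.0, -7.0, 0.0383, 0.0116, 0.0, 0.6], [0.0, 0.0, -7.0, 0.0366, 0.0163, 0.0, 0.6], [0.0, 0.0, -7.0, 0.0344, 0.0205, 0, 0.6], [0.0, 0.0, -8.0, 0.0209, 0.0205, 0.0, 0.6], [0.0, 0.0, -8.0, 0.0179, 0.0232, 0.0, 0.6]],
])

```text
time: 23.6
position: [0.4791, 0.0586, 0.1994]
tcp_rot: [[-0.782, 0.624, -0.0], [0.624, 0.782, -0.003], [-0.001, -0.002, -1.0]]
ft_force: [1.2, -0.3, -0.9]
grip_width: 0.0248
gripper_force: 49.6
```

Request:
jog_arm([
  [[0.0, 0.0, -8.0, 0.0145, 0.0255, 0.0, 0.6], [0.0, 0.0, -8.0, 0.0108, 0.0272, 0.0, 0.6], [0.0, 0.0, -8.0, 0.0069, 0.0285, 0.0, 0.6], [0.0, 0.0, -8.0, 0.0029, 0.0292, 0.0, 0.6], [0, 0, 0, 0, 0, 0, 0.6], [0, 0, 0, 0, 0, 0, 0.6], [0, 0, 0, 0, 0, 0, 0.6], [0, 0, 0, 0, 0, 0, 0.6], [0, 0, 0, 0, 0, 0, 0.6]],
])

```text
time: 24.5
position: [0.4991, 0.1718, 0.2005]
tcp_rot: [[-0.992, 0.123, 0.002], [0.123, 0.992, -0.002], [-0.002, -0.002, -1.0]]
ft_force: [-0.2, -0.6, -1.9]
grip_width: 0.025
gripper_force: 49.7
```

```bash
cat >> h.py <<'E'
def atload():
    P=robot.camera_params('wrist'); im=cap('wrist'); g=cv2.cvtColor(im,cv2.COLOR_RGB2GRAY)
    b=pin(g,(.4499,.1802),P); print('pin',np.round(b[1],4),'yaw',round(b[2],1),np.round(b[3],4)); st(); return im
E
python3 - <<'E'
from h import *
st(); im=atload(); cv2.imwrite('pics/w12.png',im[:,:,::-1])
plan([([.4517,.1807,.095],173.1,4)],.6)
E
```

```text
t 24.5 pos [0.4991 0.1718 0.2005] yaw 172.91 tz [ 0.002 -0.002 -1.   ] q7 1.15 w 0.025 F [-0.2 -0.6 -1.9] M [-0.01 -0.    0.07]
pin [0.45   0.1806] yaw 173.0 [0.009  0.0268]
t 24.55 pos [0.4991 0.172  0.2006] yaw 172.94 tz [ 0.002 -0.002 -1.   ] q7 1.15 w 0.0252 F [-0.4 -0.  -0.5] M [0.04 0.01 0.  ]
[[[0.0, 0.0, 0.0, 0.0121, 0.0007, 0.0264, 0.6], [0.0, 0.1, -0.1, 0.0121, 0.0008, 0.0263, 0.6], [-0.1, 0.0, 0.0, 0.012, 0.0007, 0.0264, 0.6], [0.0, 0.0, -0.1, 0.0121, 0.0008, 0.0264, 0.6]]]
```

Request:
jog_arm([
  [[0.0, 0.0, 0.0, 0.0121, 0.0007, 0.0264, 0.6], [0.0, 0.1, -0.1, 0.0121, 0.0008, 0.0263, 0.6], [-0.1, 0.0, 0.0, 0.012, 0.0007, 0.0264, 0.6], [0.0, 0.0, -0.1, 0.0121, 0.0008, 0.0264, 0.6], [0, 0, 0, 0, 0, 0, 0.6], [0, 0, 0, 0, 0, 0, 0.6], [0, 0, 0, 0, 0, 0, 0.6], [0, 0, 0, 0, 0, 0, 0.6], [0, 0, 0, 0, 0, 0, 0.6]],
])

```text
time: 25.45
position: [0.4526, 0.1814, 0.0959]
tcp_rot: [[-0.993, 0.119, 0.002], [0.119, 0.993, 0.001], [-0.002, 0.001, -1.0]]
ft_force: [-0.1, -0.0, 0.1]
grip_width: 0.0251
gripper_force: 49.6
```

```bash
python3 - <<'E'
from h import *
st(); plan([([.4515,.1808,.0715],173.1,6)],.6)
E
```

```text
t 25.45 pos [0.4526 0.1814 0.0959] yaw 173.19 tz [ 0.002  0.001 -1.   ] q7 1.12 w 0.0251 F [-0.1 -0.   0.1] M [ 0.02  0.04 -0.03]
[[[0.0, 0.0, 0.0, 0.0002, -0.0001, 0.0041, 0.6], [0.0, 0.0, 0.0, 0.0002, -0.0002, 0.004, 0.6], [0.0, 0.1, 0.0, 0.0002, -0.0001, 0.0041, 0.6], [0.0, 0.0, 0.1, 0.0001, -0.0001, 0.0041, 0.6], [0.0, 0.0, 0.0, 0.0002, -0.0002, 0.004, 0.6], [0.1, 0.0, 0.0, 0.0002, -0.0001, 0.0041, 0.6]]]
```

Request:
jog_arm([
  [[0.0, 0.0, 0.0, 0.0002, -0.0001, 0.004, 0.6], [0.0, 0.1, 0.0, 0.0002, -0.0002, 0.004, 0.6], [0, 0, 0.0, 0.0001, 0, 0.004, 0.6], [0.0, 0.0, 0.0, 0, 0, 0.004, 0.6], [0, 0, 0, 0, 0, 0.004, 0.6], [0, 0, 0, 0, 0, 0.004, 0.6], [0, 0, 0, 0, 0, 0, 0.6], [0, 0, 0, 0, 0, 0, 0.6], [0, 0, 0, 0, 0, 0, 0.6]],
])

```text
time: 26.35
position: [0.4512, 0.1811, 0.071]
tcp_rot: [[-0.993, 0.118, -0.001], [0.118, 0.993, 0.0], [0.001, 0.0, -1.0]]
ft_force: [-0.1, -0.0, -0.7]
grip_width: 0.0249
gripper_force: 49.6
```

Request:
jog_arm([
  [[0, 0, 0, 0, 0, 0.003, 0.6], [0, 0, 0, 0, 0, 0.003, 0.6], [0, 0, 0, 0, 0, 0.001, 0.6], [0, 0, 0, 0, 0, 0, 0.6], [0, 0, 0, 0, 0, 0, 0.6], [0, 0, 0, 0, 0, 0, 0.6]],
])

```text
time: 26.95
position: [0.4515, 0.1813, 0.0643]
tcp_rot: [[-0.993, 0.118, -0.0], [0.118, 0.993, 0.001], [0.001, 0.001, -1.0]]
ft_force: [-0.9, 0.1, 5.6]
grip_width: 0.0251
gripper_force: 50.6
```

Request:
jog_arm([
  [[0, 0, 8, 0, 0, 0, 0.6], [0, 0, 8, 0, 0, 0, 0.6], [0, 0, 8, 0, 0, 0, 0.6], [0, 0, 8, 0, 0, 0, 0.6], [0, 0, 8, 0, 0, 0, 0.6], [0, 0, 8, 0, 0, 0, 0.6], [0, 0, 8, 0, 0, 0, 0.6], [0, 0, 7.5, 0, 0, 0, 0.6], [0, 0, 0, 0, 0, 0, 0.6], [0, 0, 0, 0, 0, 0, 0.6]],
])

```text
time: 27.95
position: [0.4521, 0.181, 0.0645]
tcp_rot: [[-0.337, 0.942, 0.001], [0.942, 0.337, 0.0], [0.0, 0.001, -1.0]]
ft_force: [0.4, -1.3, 5.1]
grip_width: 0.0249
gripper_force: 50.5
```

```bash
python3 -c "
from h import *
st()"
```

```text
t 27.95 pos [0.4521 0.181  0.0645] yaw 109.69 tz [ 0.001  0.    -1.   ] q7 0.11 w 0.0249 F [ 0.4 -1.3  5.1] M [-0.29 -0.23  0.02]
```

Request:
jog_arm([
  [[0, 0, 0, 0, 0, -0.0025, 0.6], [0, 0, 0, 0, 0, 0, -0.3], [0, 0, 0, 0, 0, 0, -1], [0, 0, 0, 0, 0, 0, -1], [0, 0, 0, 0, 0, 0, -1], [0, 0, 0, 0, 0, -0.03, -1], [0, 0, 0, 0, 0, -0.04, -1], [0, 0, 0, 0, 0, -0.035, -0.5], [0, 0, 0, 0, 0, 0, 0], [0, 0, 0, 0, 0, 0, 0], [0, 0, 0, 0, 0, 0, 0]],
])

```text
time: 29.05
position: [0.4505, 0.1809, 0.1704]
tcp_rot: [[-0.338, 0.941, -0.003], [0.941, 0.338, -0.001], [0.0, -0.003, -1.0]]
ft_force: [0.0, 0.4, -0.6]
grip_width: 0.0427
gripper_force: 0.0
```

```bash
python3 - <<'E'
from h import *
im=robot.capture('wrist');cv2.imwrite('pics/w13.png',im[:,:,::-1]); P=robot.camera_params('wrist'); st()
u,v=proj('wrist',[.45,.181,.092],P); print(tan(im,u,v,P,z=.092))
plan([([.5545,.1680,.165],101.1,4),([.5545,.1680,.089],101.1,3)],0)
E
```

```text
t 29.1 pos [0.4504 0.1808 0.1702] yaw 109.73 tz [-0.003 -0.001 -1.   ] q7 0.0 w 0.0426 F [ 0.   0.2 -1. ] M [0.01 0.   0.01]
(array([0.45146064, 0.17967557]), 110.48549842834473, [np.float64(0.018731095886230467), np.float64(0.0332120361328125)])
[[[0.0, 0.0, 2.2, -0.0118, 0.0234, 0.0012, 0], [-0.1, 0.0, 2.1, -0.0109, 0.0239, 0.0013, 0], [0.0, 0.0, 2.2, -0.01, 0.0242, 0.0012, 0], [-0.1, 0.0, 2.1, -0.0091, 0.0246, 0.0013, 0], [0.0, 0.0, 0.0, 0.0, 0.0, 0.0253, 0], [0.0, 0.0, 0.0, 0.0, 0.0, 0.0254, 0], [0.0, 0.0, 0.0, 0.0, 0.0, 0.0253, 0]]]
```

Request:
jog_arm([
  [[0.0, 0.0, 2.2, -0.0118, 0.0234, 0.0012, 0], [-0.1, 0.0, 2.1, -0.0109, 0.0239, 0.0013, 0], [0.0, 0.0, 2.2, -0.01, 0.0242, 0.0012, 0], [-0.1, 0.0, 2.1, -0.0091, 0.0246, 0.0013, 0], [0, 0, 0, 0, 0, 0, 0], [0, 0, 0, 0, 0, 0, 0], [0.0, 0.0, 0.0, 0.0, 0.0, 0.0253, 0], [0.0, 0.0, 0.0, 0.0, 0.0, 0.0254, 0], [0.0, 0.0, 0.0, 0.0, 0.0, 0.0253, 0], [0, 0, 0, 0, 0, 0, 0], [0, 0, 0, 0, 0, 0, 1], [0, 0, 0, 0, 0, 0, 1]],
])

```text
time: 30.3
position: [0.5542, 0.1683, 0.0915]
tcp_rot: [[-0.193, 0.981, -0.0], [0.981, 0.193, 0.001], [0.001, -0.0, -1.0]]
ft_force: [-5.1, -0.8, 4.9]
grip_width: 0.0159
gripper_force: 48.7
```

Request:
jog_arm([
  [[0, 0, 0, 0, 0, 0, 1], [0, 0, 0, 0, 0, 0, 1], [0, 0, 0, 0, 0, 0, 1], [0, 0, 0, 0, 0, 0, 1]],
])

```text
time: 30.7
position: [0.5542, 0.1683, 0.0917]
tcp_rot: [[-0.193, 0.981, -0.0], [0.981, 0.193, 0.002], [0.002, 0.0, -1.0]]
ft_force: [-7.8, -1.2, 5.6]
grip_width: 0.0152
gripper_force: 48.7
```

```bash
python3 -c "
from h import *
st()"
```

```text
t 30.7 pos [0.5542 0.1683 0.0917] yaw 101.13 tz [-0.     0.002 -1.   ] q7 0.13 w 0.0152 F [-7.8 -1.2  5.6] M [-0.4   1.87  0.03]
```

Request:
jog_arm([
  [[0, 0, 8, 0, -0.001, 0, 1], [0, 0, 8, 0, 0, 0, 1], [0, 0, 8, 0, 0, 0, 1], [0, 0, 8, 0, 0, 0, 1], [0, 0, 8, 0, 0, 0, 1], [0, 0, 8, 0, 0, 0, 1], [0, 0, 8, 0, 0, 0, 1], [0, 0, 8, 0, 0, 0, 1], [0, 0, 8, 0, 0, 0, 1], [0, 0, 0, 0, 0, 0, 1], [0, 0, 0, 0, 0, 0, 1], [0, 0, 0, 0, 0, 0, 1]],
])

```text
time: 31.9
position: [0.5548, 0.168, 0.0917]
tcp_rot: [[0.871, 0.491, 0.003], [0.491, -0.871, 0.002], [0.003, -0.0, -1.0]]
ft_force: [-4.4, -1.8, 6.7]
grip_width: 0.0156
gripper_force: 50.2
```

```bash
python3 -c "
from h import *
R,p=st()
plan([([.5544,.1672,.17],29,2,0),([.52,.0,.2],29,4,-1)],0)
p0=np.array([.52,0,.2]);plan([([.55,-.32,.2],15,8)],-1,p0,Rz(29))
"
```

```text
t 31.9 pos [0.5548 0.168  0.0917] yaw 29.39 tz [ 0.003  0.002 -1.   ] q7 -0.97 w 0.0156 F [-4.4 -1.8  6.7] M [-0.53  0.96  0.04]
[[[0.0, -0.1, 0.2, -0.0002, 0.0003, -0.0391, 0], [0.0, -0.1, 0.2, -0.0003, 0.0002, -0.0392, 0], [0.0, 0.0, 0.0, -0.0278, 0.0324, -0.0075, -1], [0.0, 0.0, 0.0, -0.0278, 0.0324, -0.0075, -1], [0.0, 0.0, 0.0, -0.0278, 0.0324, -0.0075, -1], [0.0, 0.0, 0.0, -0.0278, 0.0324, -0.0075, -1]]]
[[[0.0, 0.0, 1.8, -0.0161, 0.0368, 0.0, -1], [0.0, 0.0, 1.7, -0.015, 0.0373, 0.0, -1], [0.0, 0.0, 1.8, -0.0138, 0.0377, 0.0, -1], [0.0, 0.0, 1.7, -0.0126, 0.0381, 0.0, -1], [0.0, 0.0, 1.8, -0.0115, 0.0385, 0.0, -1], [0.0, 0.0, 1.7, -0.0103, 0.0389, 0.0, -1], [0.0, 0.0, 1.8, -0.0092, 0.0391, 0.0, -1], [0.0, 0.0, 1.7, -0.0079, 0.0394, 0.0, -1]]]
```

Request:
jog_arm([
  [[0, 0, 0, 0, 0, 0, 0], [0, 0, 0, 0, 0, 0, 0], [0, 0, 0, 0, 0, 0, 0], [0, 0, 0.2, 0, 0, -0.0391, 0], [0, 0, 0.2, 0, 0, -0.0392, 0], [0, 0, 0, 0, 0, 0, 0], [0.0, 0.0, 0.0, -0.0278, 0.0324, -0.0075, -1], [0.0, 0.0, 0.0, -0.0278, 0.0324, -0.0075, -1], [0.0, 0.0, 0.0, -0.0278, 0.0324, -0.0075, -1], [0.0, 0.0, 0.0, -0.0278, 0.0324, -0.0075, -1]],
])

```text
time: 32.9
position: [0.5185, -0.0004, 0.1984]
tcp_rot: [[0.876, 0.482, 0.002], [0.482, -0.876, 0.001], [0.003, 0.0, -1.0]]
ft_force: [0.6, 0.7, 0.0]
grip_width: 0.0854
gripper_force: 0.0
```

```bash
python3 - <<'E'
from h import *
R,p=st(); im=cap('top','t2.png')
for n in['handle_turret','handle_hull']:
    for d in robot.find_in('top',n): print(n,np.round(d['position']),round(d['confidence'],2),np.round(at('top',d['position'],.05)[:2],3))
plan([([.571,-.405,.2],60,10)],-1)
E
```

```text
t 32.9 pos [ 5.185e-01 -4.000e-04  1.984e-01] yaw 28.8 tz [ 0.002  0.001 -1.   ] q7 -0.82 w 0.0854 F [0.6 0.7 0. ] M [-0.04 -0.09 -0.01]
handle_turret [455. 235.] 0.63 [ 0.598 -0.354]
handle_hull [382. 258.] 0.92 [ 0.542 -0.166]
handle_hull [395. 222.] 0.73 [ 0.635 -0.204]
[[[0.0, 0.0, -3.2, -0.0146, 0.0379, -0.0002, -1], [0.0, -0.1, -3.1, -0.0166, 0.037, -0.0001, -1], [0.0, 0.0, -3.2, -0.0186, 0.0361, -0.0002, -1], [0.0, 0.0, -3.1, -0.0206, 0.035, -0.0001, -1], [0.0, 0.0, -3.2, -0.0225, 0.0338, -0.0001, -1], [0.0, 0.0, -3.2, -0.0243, 0.0325, -0.0002, -1], [0.0, -0.1, -3.1, -0.0261, 0.0311, -0.0001, -1], [0.0, 0.0, -3.2, -0.0278, 0.0296, -0.0001, -1], [0.1, 0.0, -3.1, -0.0293, 0.028, -0.0001, -1], [0.0, 0.0, -3.2, -0.0309, 0.0264, -0.0001, -1]]]
```

Request:
jog_arm([
  [[0.0, 0.0, -3.2, -0.0146, 0.0379, 0, -1], [0.0, -0.1, -3.1, -0.0166, 0.037, 0, -1], [0.0, 0.0, -3.2, -0.0186, 0.0361, 0, -1], [0.0, 0.0, -3.1, -0.0206, 0.035, 0, -1], [0.0, 0.0, -3.2, -0.0225, 0.0338, 0, -1], [0.0, 0.0, -3.2, -0.0243, 0.0325, 0, -1], [0.0, -0.1, -3.1, -0.0261, 0.0311, 0, -1], [0.0, 0.0, -3.2, -0.0278, 0.0296, 0, -1], [0.1, 0.0, -3.1, -0.0293, 0.028, 0, -1], [0.0, 0.0, -3.2, -0.0309, 0.0264, 0, -1], [0, 0, 0, 0, 0, 0, -1], [0, 0, 0, 0, 0, 0, -1]],
])

```text
time: 34.25
position: [0.5732, -0.4021, 0.1969]
tcp_rot: [[0.496, 0.868, -0.003], [0.868, -0.496, 0.001], [-0.001, -0.003, -1.0]]
ft_force: [0.4, 0.2, -0.3]
grip_width: 0.0855
gripper_force: 0.0
```

Request:
jog_arm([
  [[0, 0, 0, 0, 0, 0, -1], [0, 0, 0, 0, 0, 0, -1], [0, 0, 0, 0, 0, 0, -1]],
])

```text
time: 34.55
position: [0.5744, -0.3996, 0.1986]
tcp_rot: [[0.493, 0.87, -0.001], [0.87, -0.493, 0.0], [-0.0, -0.001, -1.0]]
ft_force: [-0.2, 0.2, 0.9]
grip_width: 0.0855
gripper_force: 0.0
```

```bash
python3 - <<'E'
from h import *
R,p=st();P=robot.camera_params('wrist'); im=cap('wrist','w14.png')
for n in['handle_turret','handle_hull']:
    for d in robot.find_in('wrist',n): print(n,np.round(d['position']),round(d['confidence'],2),np.round(at('wrist',d['position'],.05,P)[:2],3))
u,v=proj('wrist',[.597,-.358,.04],P); print(u,v)
c,a,s=tan(im,u,v,P); print(c,a,s,'tool',R.T@(np.r_[c,.058]-p))
u,v=int(u),int(v); c=im[v-60:v+60,u-60:u+60]; cv2.imwrite('pics/c14.png',cv2.resize(c,None,fx=4,fy=4,interpolation=cv2.INTER_CUBIC)[:,:,::-1])
E
```

```text
t 34.55 pos [ 0.5744 -0.3996  0.1986] yaw 60.46 tz [-0.001  0.    -1.   ] q7 0.37 w 0.0855 F [-0.2  0.2  0.9] M [0.01 0.04 0.02]
handle_turret [324. 167.] 0.65 [ 0.603 -0.364]
handle_hull [265.  11.] 0.95 [ 0.626 -0.23 ]
handle_hull [163.  24.] 0.74 [ 0.55  -0.189]
313.11649602296126 163.6347986427117
[ 0.60289077 -0.36835364] 138.18190383911133 [np.float64(0.01828455810546875), np.float64(0.03150831298828125)] tool [0.041268   0.00951044 0.14062329]
```

View pics/c14.png

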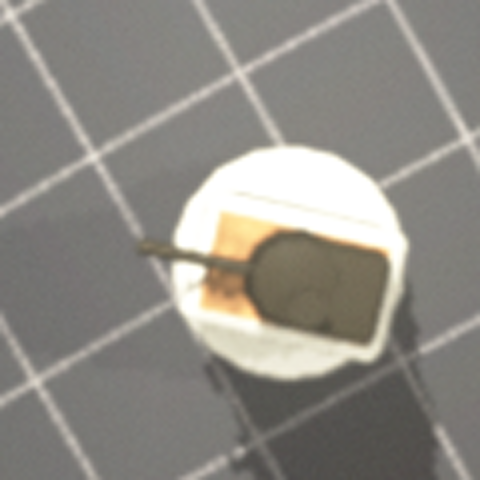

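Crop: the turret handle's foot is centred near (289,263) in the crop, and the neck's long side slopes 11.7° down to the right. That matches the measured yaw of 138°.

```bash
python3 - <<'E'
from h import *
P=robot.camera_params('wrist'); print(at('wrist',(325.2,168.9),.018,P), at('wrist',(325.2,168.9),.024,P)); st()
plan([([.6031,-.3686,.12],138.2,10),([.6031,-.3686,.032],138.2,3)])
E
```

```text
[ 0.60260707 -0.36917796  0.018     ] [ 0.60267549 -0.36872851  0.024     ]
t 34.7 pos [ 0.5739 -0.4005  0.1988] yaw 60.39 tz [-0.001 -0.    -1.   ] q7 0.37 w 0.0852 F [ 0.   0.2 -0.3] M [0.02 0.05 0.01]
[[[0.0, 0.0, -7.8, 0.0042, 0.001, 0.0079, -1], [0.0, 0.0, -7.8, 0.0041, 0.0015, 0.0078, -1], [0.0, 0.0, -7.7, 0.0038, 0.0021, 0.0079, -1], [0.0, 0.0, -7.8, 0.0035, 0.0025, 0.0079, -1], [0.0, 0.0, -7.8, 0.0031, 0.003, 0.0079, -1], [0.0, 0.0, -7.8, 0.0027, 0.0034, 0.0078, -1], [0.0, 0.0, -7.8, 0.0021, 0.0038, 0.0079, -1], [-0.1, 0.0, -7.7, 0.0017, 0.004, 0.0079, -1], [0.0, 0.0, -7.8, 0.0011, 0.0042, 0.0079, -1], [0.0, 0.0, -7.8, 0.0006, 0.0042, 0.0078, -1], [0.0, 0.0, 0.0, 0.0, 0.0, 0.0293, -1], [0.0, 0.0, 0.0, 0.0, 0.0, 0.0294, -1]]]
[[[0.0, 0.0, 0.0, -0.0001, 0.0, 0.0293, -1]]]
```

Request:
jog_arm([
  [[0.0, 0.0, -7.8, 0.0042, 0.001, 0.0079, -1], [0.0, 0.0, -7.8, 0.0041, 0.0015, 0.0078, -1], [0.0, 0.0, -7.7, 0.0038, 0.0021, 0.0079, -1], [0.0, 0.0, -7.8, 0.0035, 0.0025, 0.0079, -1], [0.0, 0.0, -7.8, 0.0031, 0.003, 0.0079, -1], [0.0, 0.0, -7.8, 0.0027, 0.0034, 0.0078, -1], [0.0, 0.0, -7.8, 0.0021, 0.0038, 0.0079, -1], [-0.1, 0.0, -7.7, 0.0017, 0.004, 0.0079, -1], [0.0, 0.0, -7.8, 0.0011, 0.0042, 0.0079, -1], [0.0, 0.0, -7.8, 0.0006, 0.0042, 0.0078, -1], [0, 0, 0, 0, 0, 0, -1], [0, 0, 0, 0, 0, 0, -1]],
])

```text
time: 35.9
position: [0.6025, -0.3694, 0.12]
tcp_rot: [[-0.742, 0.67, -0.0], [0.67, 0.742, 0.001], [0.001, 0.0, -1.0]]
ft_force: [0.4, -0.1, 1.1]
grip_width: 0.0854
gripper_force: 0.0
```

Request:
jog_arm([
  [[0, 0, 0, 0, 0, 0, -1], [0, 0, 0, 0, 0, 0, -1], [0, 0, 0, 0, 0, 0, -1]],
])

```text
time: 36.2
position: [0.6025, -0.3698, 0.1202]
tcp_rot: [[-0.744, 0.669, 0.0], [0.669, 0.744, 0.0], [-0.0, 0.0, -1.0]]
ft_force: [-0.5, -0.8, 0.2]
grip_width: 0.0853
gripper_force: 0.0
```

```bash
python3 - <<'E'
from h import *
st(); plan([([.6031,-.3686,.032],138.2,3)])
E
```

```text
t 36.2 pos [ 0.6025 -0.3698  0.1202] yaw 138.04 tz [ 0.  0. -1.] q7 1.57 w 0.0853 F [-0.5 -0.8  0.2] M [-0.    0.07 -0.02]
[[[0.0, 0.0, -0.1, 0.0001, 0.0004, 0.0294, -1], [0.0, 0.0, 0.0, 0.0001, 0.0004, 0.0294, -1], [0.0, 0.0, -0.1, 0.0002, 0.0005, 0.0294, -1]]]
```

Request:
jog_arm([
  [[0.0, 0.0, -0.1, 0.0001, 0.0004, 0.0294, -1], [0.0, 0.0, 0.0, 0.0001, 0.0004, 0.0294, -1], [0.0, 0.0, -0.1, 0.0002, 0.0005, 0.0294, -1], [0, 0, 0, 0, 0, 0, -1], [0, 0, 0, 0, 0, 0, -1], [0, 0, 0, 0, 0, 0, 0.6], [0, 0, 0, 0, 0, 0, 0.6], [0, 0, 0, 0, 0, 0, 0.6], [0, 0, 0, 0, 0, 0, 0.6], [0, 0, 0, 0, 0, 0, 0.6], [0, 0, 0, 0, 0, 0, 0.6], [0, 0, 0, 0, 0, 0, 0.6]],
])

```text
time: 37.4
position: [0.6035, -0.3684, 0.0324]
tcp_rot: [[-0.747, 0.665, 0.001], [0.665, 0.747, 0.0], [-0.001, 0.001, -1.0]]
ft_force: [-1.0, 0.6, 5.9]
grip_width: 0.0249
gripper_force: 50.4
```

Request:
jog_arm([
  [[0, 0, 0, 0, 0, 0, 0.6], [0, 0, 0, 0, 0, -0.01, 0.6], [0, 0, 0, 0, 0, -0.045, 0.6], [0, 0, 0, 0, 0, -0.045, 0.6], [0, 0, 0, 0, 0, -0.045, 0.6], [0, 0, 0, 0, 0, 0, 0.6], [0, 0, 0, 0, 0, 0, 0.6], [0, 0, 0, 0, 0, 0, 0.6]],
])

```text
time: 38.2
position: [0.6025, -0.3677, 0.175]
tcp_rot: [[-0.747, 0.665, -0.002], [0.665, 0.747, 0.002], [0.003, -0.0, -1.0]]
ft_force: [-0.3, -0.1, -1.0]
grip_width: 0.0252
gripper_force: 49.6
```

```bash
python3 - <<'E'
from h import *
st();im=cap('wrist','w15.png'); print(held(im,.007)); st()
plan([([.54,-.15,.2],150,6),([.52,0,.2],165,4),([.4995,.173,.2],173,6)],.6)
E
```

```text
t 38.2 pos [ 0.6025 -0.3677  0.175 ] yaw 138.32 tz [-0.002  0.002 -1.   ] q7 1.56 w 0.0252 F [-0.3 -0.1 -1. ] M [ 0.03  0.02 -0.04]
(array([ 0.00155065, -0.00024845,  0.001     ]), np.float64(0.3958329723459697), np.int64(224))
t 38.25 pos [ 0.6024 -0.3676  0.1745] yaw 138.32 tz [-0.003  0.002 -1.   ] q7 1.56 w 0.0252 F [-1.  -1.  -0.9] M [-0.01  0.02 -0.03]
[[[0.0, 0.0, -1.9, 0.0319, 0.0202, -0.0041, 0.6], [0.0, -0.1, -2.0, 0.0312, 0.0212, -0.0042, 0.6], [0.0, 0.0, -1.9, 0.0304, 0.0223, -0.0041, 0.6], [0.0, 0.0, -2.0, 0.0297, 0.0233, -0.0042, 0.6], [0.0, -0.1, -1.9, 0.0289, 0.0243, -0.0042, 0.6], [0.0, 0.0, -2.0, 0.028, 0.0252, -0.0042, 0.6], [0.0, 0.0, -3.7, 0.0231, 0.03, 0.0, 0.6], [0.0, 0.0, -3.8, 0.0211, 0.0314, 0.0, 0.6], [0.0, 0.0, -3.7, 0.0189, 0.0327, 0.0, 0.6], [0.0, 0.0, -3.8, 0.0168, 0.0339, 0.0, 0.6], [0.0, 0.0, -1.3, 0.0108, 0.027, 0.0, 0.6], [0.0, 0.0, -1.4, 0.0101, 0.0272, 0.0, 0.6]]]
[[[0.0, 0.0, -1.3, 0.0095, 0.0274, 0.0, 0.6], [0.0, 0.0, -1.3, 0.0088, 0.0277, 0.0001, 0.6], [0.0, 0.0, -1.4, 0.0083, 0.0279, 0.0, 0.6], [0.0, 0.0, -1.3, 0.0075, 0.028, 0.0, 0.6]]]
```

Request:
jog_arm([
  [[0.0, 0.0, -1.9, 0.0319, 0.0202, -0.0041, 0.6], [0.0, -0.1, -2.0, 0.0312, 0.0212, -0.0042, 0.6], [0.0, 0.0, -1.9, 0.0304, 0.0223, -0.0041, 0.6], [0.0, 0.0, -2.0, 0.0297, 0.0233, -0.0042, 0.6], [0.0, -0.1, -1.9, 0.0289, 0.0243, -0.0042, 0.6], [0.0, 0.0, -2.0, 0.028, 0.0252, -0.0042, 0.6], [0.0, 0.0, -3.7, 0.0231, 0.03, 0.0, 0.6], [0.0, 0.0, -3.8, 0.0211, 0.0314, 0.0, 0.6], [0.0, 0.0, -3.7, 0.0189, 0.0327, 0.0, 0.6], [0.0, 0.0, -3.8, 0.0168, 0.0339, 0.0, 0.6], [0.0, 0.0, -1.3, 0.0108, 0.027, 0.0, 0.6], [0.0, 0.0, -1.4, 0.0101, 0.0272, 0.0, 0.6]],
])

```text
time: 39.45
position: [0.5125, 0.0585, 0.1996]
tcp_rot: [[-0.978, 0.211, -0.0], [0.211, 0.978, -0.002], [-0.0, -0.002, -1.0]]
ft_force: [1.2, 0.2, -1.1]
grip_width: 0.0252
gripper_force: 49.6
```

Request:
jog_arm([
  [[0.0, 0.0, -1.3, 0.0095, 0.0274, 0.0, 0.6], [0.0, 0.0, -1.3, 0.0088, 0.0277, 0.0001, 0.6], [0.0, 0.0, -1.4, 0.0083, 0.0279, 0.0, 0.6], [0.0, 0.0, -1.3, 0.0075, 0.028, 0.0, 0.6], [0, 0, 0, 0, 0, 0, 0.6], [0, 0, 0, 0, 0, 0, 0.6], [0, 0, 0, 0, 0, 0, 0.6], [0, 0, 0, 0, 0, 0, 0.6], [0, 0, 0, 0, 0, 0, 0.6]],
])

```text
time: 40.35
position: [0.5003, 0.1713, 0.2007]
tcp_rot: [[-0.992, 0.123, 0.002], [0.123, 0.992, -0.002], [-0.003, -0.001, -1.0]]
ft_force: [-0.1, -0.2, -1.1]
grip_width: 0.025
gripper_force: 49.5
```

```bash
python3 - <<'E'
from h import *
im=atload(); cv2.imwrite('pics/w16.png',im[:,:,::-1])
plan([([.4507,.1808,.095],173.1,4)],.6)
E
```

```text
pin [0.45   0.1802] yaw 173.1 [0.0089 0.0273]
t 40.4 pos [0.5003 0.1715 0.2007] yaw 172.94 tz [ 0.003 -0.002 -1.   ] q7 1.11 w 0.0252 F [-0.2 -0.3 -0.3] M [-0.05 -0.   -0.12]
[[[0.0, 0.0, 0.0, 0.0127, 0.0008, 0.0264, 0.6], [0.0, 0.1, -0.1, 0.0126, 0.0008, 0.0264, 0.6], [-0.1, 0.0, 0.0, 0.0127, 0.0009, 0.0264, 0.6], [0.0, 0.1, -0.1, 0.0126, 0.0008, 0.0264, 0.6]]]
```

Request:
jog_arm([
  [[0.0, 0.0, 0.0, 0.0127, 0.0008, 0.0264, 0.6], [0.0, 0.1, -0.1, 0.0126, 0.0008, 0.0264, 0.6], [-0.1, 0.0, 0.0, 0.0127, 0.0008, 0.0264, 0.6], [0.0, 0, -0.1, 0.0126, 0.0008, 0.0264, 0.6], [0, 0, 0, 0, 0, 0, 0.6], [0, 0, 0, 0, 0, 0, 0.6], [0, 0, 0, 0, 0, 0, 0.6], [0, 0, 0, 0, 0, 0, 0.6], [0, 0, 0, 0, 0, 0, 0.6]],
])

```text
time: 41.3
position: [0.4516, 0.1816, 0.0961]
tcp_rot: [[-0.993, 0.119, 0.003], [0.119, 0.993, 0.001], [-0.003, 0.002, -1.0]]
ft_force: [0.4, -0.4, -0.9]
grip_width: 0.0254
gripper_force: 49.5
```

Request:
jog_arm([
  [[0.0, 0.0, 0.0, 0.0002, -0.0001, 0.004, 0.6], [0.0, 0.1, 0.0, 0.0002, -0.0002, 0.004, 0.6], [0, 0, 0.0, 0.0001, 0, 0.004, 0.6], [0.0, 0.0, 0.0, 0, 0, 0.004, 0.6], [0, 0, 0, 0, 0, 0.004, 0.6], [0, 0, 0, 0, 0, 0.004, 0.6], [0, 0, 0, 0, 0, 0, 0.6], [0, 0, 0, 0, 0, 0, 0.6], [0, 0, 0, 0, 0, 0, 0.6]],
])

```text
time: 42.2
position: [0.45, 0.1813, 0.0712]
tcp_rot: [[-0.993, 0.118, -0.001], [0.118, 0.993, 0.001], [0.001, 0.001, -1.0]]
ft_force: [-0.4, 0.0, -0.4]
grip_width: 0.0249
gripper_force: 49.5
```

Seated over the pin with no force on it. Next: press and twist.

Request:
jog_arm([
  [[0, 0, 0, 0, 0, 0.003, 0.6], [0, 0, 0, 0, 0, 0.003, 0.6], [0, 0, 0, 0, 0, 0.0015, 0.6], [0, 0, 0, 0, 0, 0, 0.6], [0, 0, 0, 0, 0, 0, 0.6], [0, 0, 0, 0, 0, 0, 0.6]],
])

```text
time: 42.8
position: [0.4504, 0.1815, 0.064]
tcp_rot: [[-0.993, 0.118, 0.0], [0.118, 0.993, 0.001], [-0.0, 0.001, -1.0]]
ft_force: [0.7, 0.6, 6.1]
grip_width: 0.0253
gripper_force: 50.4
```

Request:
jog_arm([
  [[0, 0, 8, 0, 0, 0, 0.6], [0, 0, 8, 0, 0, 0, 0.6], [0, 0, 8, 0, 0, 0, 0.6], [0, 0, 8, 0, 0, 0, 0.6], [0, 0, 8, 0, 0, 0, 0.6], [0, 0, 8, 0, 0, 0, 0.6], [0, 0, 8, 0, 0, 0, 0.6], [0, 0, 7.5, 0, 0, 0, 0.6], [0, 0, 0, 0, 0, 0, 0.6], [0, 0, 0, 0, 0, 0, 0.6]],
])

```text
time: 43.8
position: [0.4508, 0.1812, 0.0641]
tcp_rot: [[-0.337, 0.942, 0.001], [0.942, 0.337, 0.001], [0.001, 0.001, -1.0]]
ft_force: [0.1, -1.2, 5.2]
grip_width: 0.0251
gripper_force: 50.4
```

Request:
jog_arm([
  [[0, 0, 0, 0, 0, -0.0025, 0.6], [0, 0, 0, 0, 0, 0, -0.3], [0, 0, 0, 0, 0, 0, -1], [0, 0, 0, 0, 0, 0, -1], [0, 0, 0, 0, 0, 0, -1], [0, 0, 0, 0, 0, -0.03, -1], [0, 0, 0, 0, 0, -0.04, -1], [0, 0, 0, 0, 0, -0.035, -0.5], [0, 0, 0, 0, 0, 0, 0], [0, 0, 0, 0, 0, 0, 0], [0, 0, 0, 0, 0, 0, 0]],
])

```text
time: 44.9
position: [0.4493, 0.1809, 0.17]
tcp_rot: [[-0.338, 0.941, -0.002], [0.941, 0.338, -0.0], [0.001, -0.002, -1.0]]
ft_force: [1.3, -0.2, -0.9]
grip_width: 0.0426
gripper_force: 0.0
```

```bash
python3 - <<'E'
from h import *
P=robot.camera_params('wrist'); im=robot.capture('wrist');cv2.imwrite('pics/w17.png',im[:,:,::-1]);  st()
u,v=proj('wrist',[.45,.181,.092],P); print(tan(im,u,v,P,z=.092))
plan([([.5535,.1680,.17],209.1,12)],0)
E
```

```text
t 44.95 pos [0.4492 0.1808 0.1697] yaw 109.72 tz [-0.003 -0.001 -1.   ] q7 -0.05 w 0.0426 F [ 0.3  0.7 -0.2] M [ 0.03  0.02 -0.04]
(array([0.44818164, 0.18895922]), 19.820545196533203, [np.float64(0.014531849670410156), np.float64(0.01912267303466797)])
[[[0.0, 0.0, -8.3, -0.0039, 0.0078, 0.0, 0], [0.0, 0.0, -8.3, -0.0051, 0.0072, -0.0001, 0], [0.0, 0.0, -8.2, -0.006, 0.0064, 0.0, 0], [0.0, -0.1, -8.3, -0.0068, 0.0054, -0.0001, 0], [0.0, 0.0, -8.3, -0.0076, 0.0044, 0.0, 0], [0.0, 0.0, -8.3, -0.0081, 0.0033, 0.0, 0], [-0.1, 0.0, -8.3, -0.0085, 0.002, -0.0001, 0], [0.0, 0.0, -8.3, -0.0087, 0.0008, 0.0, 0], [0.0, 0.0, -8.2, -0.0088, -0.0005, 0.0, 0], [0.0, 0.0, -8.3, -0.0086, -0.0017, -0.0001, 0], [0.0, 0.0, -8.3, -0.0082, -0.0029, 0.0, 0], [0.0, 0.0, -8.3, -0.0078, -0.0041, 0.0, 0]]]
```

Request:
jog_arm([
  [[0.0, 0.0, -8.3, -0.0039, 0.0078, 0.0, 0], [0.0, 0.0, -8.3, -0.0051, 0.0072, 0, 0], [0.0, 0.0, -8.2, -0.006, 0.0064, 0.0, 0], [0.0, -0.1, -8.3, -0.0068, 0.0054, 0, 0], [0.0, 0.0, -8.3, -0.0076, 0.0044, 0.0, 0], [0.0, 0.0, -8.3, -0.0081, 0.0033, 0.0, 0], [-0.1, 0.0, -8.3, -0.0085, 0.002, 0, 0], [0.0, 0.0, -8.3, -0.0087, 0.0008, 0.0, 0], [0.0, 0.0, -8.2, -0.0088, -0.0005, 0.0, 0], [0.0, 0.0, -8.3, -0.0086, -0.0017, 0, 0], [0.0, 0.0, -8.3, -0.0082, -0.0029, 0.0, 0], [0.0, 0.0, -8.3, -0.0078, -0.0041, 0.0, 0]],
])

```text
time: 46.15
position: [0.5539, 0.1681, 0.1694]
tcp_rot: [[-0.871, -0.492, -0.001], [-0.492, 0.871, 0.0], [0.001, 0.001, -1.0]]
ft_force: [0.2, -0.3, -0.6]
grip_width: 0.0429
gripper_force: 0.0
```

Request:
jog_arm([
  [[0, 0, 0, 0, 0, 0, 0], [0, 0, 0, 0, 0, 0, 0], [0, 0, 0, 0, 0, 0, 0]],
])

```text
time: 46.45
position: [0.5537, 0.1684, 0.1705]
tcp_rot: [[-0.875, -0.484, -0.0], [-0.484, 0.875, 0.001], [-0.0, 0.001, -1.0]]
ft_force: [-0.7, -0.7, -0.3]
grip_width: 0.0428
gripper_force: 0.0
```

```bash
python3 - <<'E'
from h import *
st(); plan([([.5535,.1680,.090],209.1,3)],0)
E
```

```text
t 46.45 pos [0.5537 0.1684 0.1705] yaw -151.07 tz [-0.     0.001 -1.   ] q7 1.8 w 0.0428 F [-0.7 -0.7 -0.3] M [-0.    0.03 -0.01]
[[[0.0, 0.0, -0.1, 0.0001, -0.0001, 0.0268, 0], [0.0, 0.0, 0.0, 0.0001, -0.0001, 0.0269, 0], [0.0, 0.0, -0.1, 0.0001, -0.0001, 0.0268, 0]]]
```

Request:
jog_arm([
  [[0, 0, 0, 0.0001, -0.0001, 0.0268, 0], [0, 0, 0, 0.0001, -0.0001, 0.0269, 0], [0, 0, 0, 0.0001, -0.0001, 0.0268, 0], [0, 0, 0, 0, 0, 0, 0], [0, 0, 0, 0, 0, 0, 1], [0, 0, 0, 0, 0, 0, 1], [0, 0, 0, 0, 0, 0, 1], [0, 0, 0, 0, 0, 0, 1], [0, 0, 0, 0, 0, 0, 1], [0, 0, 0, 0, 0, 0, 1]],
])

```text
time: 47.45
position: [0.5551, 0.1682, 0.0923]
tcp_rot: [[-0.874, -0.486, 0.003], [-0.486, 0.874, 0.002], [-0.004, 0.0, -1.0]]
ft_force: [-3.3, -1.4, 6.4]
grip_width: 0.0148
gripper_force: 49.6
```

Request:
jog_arm([
  [[0, 0, 8, 0, 0, 0, 1], [0, 0, 8, 0, 0, 0, 1], [0, 0, 8, 0, 0, 0, 1], [0, 0, 8, 0, 0, 0, 1], [0, 0, 8, 0, 0, 0, 1], [0, 0, 8, 0, 0, 0, 1], [0, 0, 8, 0, 0, 0, 1], [0, 0, 8, 0, 0, 0, 1], [0, 0, 8, 0, 0, 0, 1], [0, 0, 0, 0, 0, 0, 1], [0, 0, 0, 0, 0, 0, 1], [0, 0, 0, 0, 0, 0, 1]],
])

```text
time: 48.65
position: [0.555, 0.1672, 0.0922]
tcp_rot: [[-0.732, 0.681, 0.003], [0.681, 0.732, 0.001], [-0.001, 0.003, -1.0]]
ft_force: [-3.0, -4.2, 8.7]
grip_width: 0.0148
gripper_force: 50.1
```

Request:
jog_arm([
  [[0, 0, 0, 0, 0, 0, 0], [0, 0, 0, 0, 0, 0, 0], [0, 0, 0, 0, 0, 0, 0], [0, 0, 0, 0, 0, -0.04, 0], [0, 0, 0, 0, 0, -0.04, 0], [0, 0, 0, 0, 0, -0.03, 0]],
])

```text
time: 49.25
position: [0.5547, 0.1681, 0.2031]
tcp_rot: [[-0.733, 0.68, 0.003], [0.68, 0.733, 0.002], [-0.001, 0.003, -1.0]]
ft_force: [0.7, 0.8, 0.5]
grip_width: 0.0427
gripper_force: 0.0
```

```bash
python3 - <<'E'
from h import *
R,p=st(); im=cap('top','t3.png')
for d in robot.find_in('top','handle_hull'): print(np.round(d['position']),round(d['confidence'],2),np.round(at('top',d['position'],.05)[:2],3))
v=np.array([.631-.05*np.cos(np.radians(95)),-.201-.05*np.sin(np.radians(95)),.2]);print(v)
plan([([.56,.0,.2],130,4),(v,95,7)],-1)
E
```

```text
t 49.25 pos [0.5547 0.1681 0.2031] yaw 137.12 tz [ 0.003  0.002 -1.   ] q7 0.61 w 0.0427 F [0.7 0.8 0.5] M [ 0.   -0.13  0.03]
[385. 257.] 0.82 [ 0.547 -0.173]
[395. 221.] 0.78 [ 0.639 -0.205]
[ 0.63535779 -0.25080973  0.2       ]
[[[0.1, 0.0, 1.8, -0.0293, -0.0303, 0.0012, -1], [0.2, 0.1, 1.8, -0.0302, -0.0294, 0.0013, -1], [0.1, 0.0, 1.7, -0.0311, -0.0284, 0.0013, -1], [0.1, 0.1, 1.8, -0.0319, -0.0275, 0.0013, -1], [0.0, 0.0, 5.0, -0.0344, -0.0148, 0.0, -1], [0.0, 0.0, 5.0, -0.0355, -0.0117, -0.0001, -1], [0.0, 0.0, 5.0, -0.0364, -0.0086, 0.0, -1], [0.0, 0.0, 5.0, -0.037, -0.0054, 0.0, -1], [0.0, 0.0, 5.0, -0.0374, -0.0022, -0.0001, -1], [0.0, -0.1, 5.0, -0.0374, 0.0011, 0.0, -1], [0.0, 0.0, 5.0, -0.0371, 0.0044, 0.0, -1]]]
```

Request:
jog_arm([
  [[0.1, 0.0, 1.8, -0.0293, -0.0303, 0.0012, -1], [0.1, 0, 1.8, -0.0302, -0.0294, 0.0013, -1], [0, 0.0, 1.7, -0.0311, -0.0284, 0.0013, -1], [0, 0, 1.8, -0.0319, -0.0275, 0.0013, -1], [0.0, 0.0, 5.0, -0.0344, -0.0148, 0.0, -1], [0.0, 0.0, 5.0, -0.0355, -0.0117, 0, -1], [0.0, 0.0, 5.0, -0.0364, -0.0086, 0.0, -1], [0.0, 0.0, 5.0, -0.037, -0.0054, 0.0, -1], [0.0, 0.0, 5.0, -0.0374, -0.0022, 0, -1], [0.0, 0, 5.0, -0.0374, 0.0011, 0.0, -1], [0.0, 0.0, 5.0, -0.0371, 0.0044, 0.0, -1], [0, 0, 0, 0, 0, 0, -1]],
])

```text
time: 50.55
position: [0.6311, -0.2578, 0.1941]
tcp_rot: [[-0.077, 0.997, -0.004], [0.997, 0.077, -0.005], [-0.004, -0.005, -1.0]]
ft_force: [-1.8, -1.3, -0.4]
grip_width: 0.0854
gripper_force: 0.0
```

Request:
jog_arm([
  [[0, 0, 0, 0, 0, 0, -1], [0, 0, 0, 0, 0, 0, -1], [0, 0, 0, 0, 0, 0, -1], [0, 0, 0, 0, 0, 0, -1]],
])

```text
time: 50.95
position: [0.6332, -0.2499, 0.196]
tcp_rot: [[-0.09, 0.996, -0.001], [0.996, 0.09, -0.001], [-0.0, -0.001, -1.0]]
ft_force: [-0.3, 0.8, -0.6]
grip_width: 0.0858
gripper_force: 0.0
```

```bash
python3 - <<'E'
from h import *
R,p=st();P=robot.camera_params('wrist'); im=cap('wrist','w18.png')
for d in robot.find_in('wrist','handle_hull'): print(np.round(d['position']),round(d['confidence'],2),np.round(at('wrist',d['position'],.05,P)[:2],3))
u,v=proj('wrist',[.631,-.201,.04],P); print(u,v)
try: c,a,s=tan(im,u,v,P); print(c,a,s,'tool',R.T@(np.r_[c,.058]-p))
except Exception as e: print(e)
u,v=int(u),int(v); c=im[max(v-70,0):v+70,u-70:u+70]; cv2.imwrite('pics/c18.png',cv2.resize(c,None,fx=4,fy=4,interpolation=cv2.INTER_CUBIC)[:,:,::-1]); print(u,v)
E
```

```text
t 50.95 pos [ 0.6332 -0.2499  0.196 ] yaw 95.14 tz [-0.001 -0.001 -1.   ] q7 0.69 w 0.0858 F [-0.3  0.8 -0.6] M [ 0.   -0.02 -0.04]
[216. 120.] 0.93 [ 0.549 -0.173]
[321. 169.] 0.59 [ 0.634 -0.206]
317.2696377223775 161.5954405780759
OpenCV(4.12.0) /io/opencv/modules/imgproc/src/convhull.cpp:143: error: (-215:Assertion failed) total >= 0 && (depth == CV_32F || depth == CV_32S) in function 'convexHull'

317 161
```

View pics/c18.png

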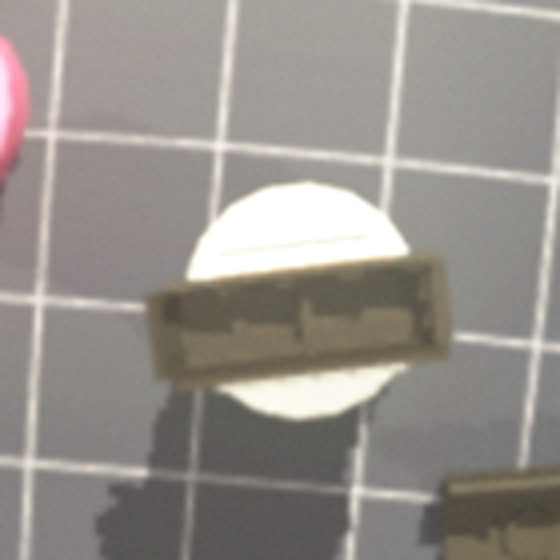

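```bash
python3 - <<'E'
from h import *
P=robot.camera_params('wrist'); R,p=st(); im=cv2.imread('pics/w18.png')
f=lambda x,y,z:at('wrist',(247+x/4-.375,91+y/4-.375),z,P)[:2]
yw=lambda a,b:np.degrees(np.arctan2(*(b-a)[::-1]))
c=[f(x,y,.078) for x,y in((150,297),(443,253),(452,352),(158,380))]
print(np.mean(c,0),yw(c[0],c[1]),yw(c[3],c[2]),np.linalg.norm(c[1]-c[0]),np.linalg.norm(c[0]-c[3]))
print('neckline',yw(f(225,250,.03),f(370,237,.03)))
for z in(.018,.022): print('foot',f(299,301,z),np.linalg.norm(f(188,290,z)-f(410,290,z)),np.linalg.norm(f(300,182,z)-f(300,420,z)))
# mask of tub: dark olive in the region
h=cv2.cvtColor(im,cv2.COLOR_BGR2HSV)[120:212,278:368]; m=((h[:,:,1]>60)&(h[:,:,0]>12)&(h[:,:,0]<40)).astype(np.uint8)
n,l,s,cc=cv2.connectedComponentsWithStats(m); i=1+np.argmax(s[1:,4]); ys,xs=np.nonzero(l==i)
W=np.array([at('wrist',(a+278,b+120),.076,P)[:2] for a,b in zip(xs,ys)]); r=cv2.minAreaRect((W*1e4).astype(np.float32)); print(s[i],np.array(r[0])/1e4,np.array(r[1])/1e4,r[2])
E
```

```text
t 51.05 pos [ 0.6331 -0.2504  0.1961] yaw 95.1 tz [-0.001 -0.001 -1.   ] q7 0.69 w 0.0855 F [-0.   0.2 -0.1] M [ 0.02 -0.04 -0.01]
[ 0.63422177 -0.20565289] 13.911424714996778 10.787483881834309 0.05174880280192016 0.014750913077771786
neckline 10.489164511066676
foot [ 0.63500941 -0.20605392] 0.04768908747843438 0.05161634739125585
foot [ 0.63491557 -0.20581045] 0.047093738271989476 0.05097197038419182
[  6  46  74  22 600] [ 0.63372129 -0.21115664] [0.0520264 0.0147886] 2.305469036102295
```

Crop: the olive hull tub spans (150,297) to (452,352), with the foot centred near (299,301). That puts the handle at (0.6347, -0.2058), yaw about 12°. The spare hull's corner is close by at (445,480), so I'll descend with a narrower opening.

```bash
python3 - <<'E'
from h import *
plan([([.6347,-.2058,.13],191.7,12)],0)
E
```

```text
[[[0.0, 0.0, -8.1, 0.0037, 0.0005, 0.0055, 0], [0.0, 0.0, -8.0, 0.0036, 0.001, 0.0055, 0], [0.0, 0.0, -8.1, 0.0034, 0.0014, 0.0055, 0], [0.0, 0.0, -8.0, 0.0032, 0.002, 0.0055, 0], [0.0, 0.0, -8.1, 0.0029, 0.0024, 0.0055, 0], [0.0, 0.0, -8.0, 0.0025, 0.0027, 0.0055, 0], [0.0, 0.0, -8.1, 0.0021, 0.0031, 0.0055, 0], [0.0, 0.0, -8.0, 0.0017, 0.0033, 0.0055, 0], [0.0, 0.0, -8.1, 0.0011, 0.0036, 0.0055, 0], [0.0, 0.0, -8.0, 0.0007, 0.0036, 0.0055, 0], [0.0, 0.0, -8.1, 0.0002, 0.0038, 0.0055, 0], [0.0, 0.0, -8.0, -0.0004, 0.0037, 0.0055, 0]]]
```

Request:
jog_arm([
  [[0.0, 0.0, -8.1, 0.0037, 0.0005, 0.0055, 0], [0.0, 0.0, -8.0, 0.0036, 0.001, 0.0055, 0], [0.0, 0.0, -8.1, 0.0034, 0.0014, 0.0055, 0], [0.0, 0.0, -8.0, 0.0032, 0.002, 0.0055, 0], [0.0, 0.0, -8.1, 0.0029, 0.0024, 0.0055, 0], [0.0, 0.0, -8.0, 0.0025, 0.0027, 0.0055, 0], [0.0, 0.0, -8.1, 0.0021, 0.0031, 0.0055, 0], [0.0, 0.0, -8.0, 0.0017, 0.0033, 0.0055, 0], [0.0, 0.0, -8.1, 0.0011, 0.0036, 0.0055, 0], [0.0, 0.0, -8.0, 0.0007, 0.0036, 0.0055, 0], [0.0, 0.0, -8.1, 0.0002, 0.0038, 0.0055, 0], [0.0, 0.0, -8.0, -0.0004, 0.0037, 0.0055, 0]],
])

```text
time: 52.25
position: [0.6345, -0.2062, 0.1298]
tcp_rot: [[-0.978, -0.208, -0.001], [-0.208, 0.978, -0.001], [0.001, -0.001, -1.0]]
ft_force: [-0.4, -0.2, 0.5]
grip_width: 0.0424
gripper_force: 0.0
```

Request:
jog_arm([
  [[0, 0, 0, 0, 0, 0, 0], [0, 0, 0, 0, 0, 0, 0], [0, 0, 0, 0, 0, 0, 0], [0, 0, 0, 0, 0, 0, 0]],
])

```text
time: 52.65
position: [0.6346, -0.2071, 0.1301]
tcp_rot: [[-0.98, -0.199, -0.001], [-0.199, 0.98, -0.002], [0.001, -0.002, -1.0]]
ft_force: [-0.1, 0.3, 1.3]
grip_width: 0.0426
gripper_force: 0.0
```

```bash
python3 - <<'E'
from h import *
st(); plan([([.6347,-.2058,.032],191.7,4)],0)
E
```

```text
t 52.65 pos [ 0.6346 -0.2071  0.1301] yaw -168.51 tz [-0.001 -0.002 -1.   ] q7 2.19 w 0.0426 F [-0.1  0.3  1.3] M [-0.01  0.07 -0.04]
[[[0.0, 0.0, -0.1, -0.0001, 0.0003, 0.0245, 0], [0.0, 0.0, 0.0, -0.0002, 0.0004, 0.0246, 0], [-0.1, 0.0, -0.1, -0.0001, 0.0003, 0.0245, 0], [0.0, -0.1, 0.0, -0.0001, 0.0003, 0.0245, 0]]]
```

Request:
jog_arm([
  [[0.0, 0.0, -0.1, -0.0001, 0.0003, 0.0245, 0], [0.0, 0.0, 0.0, -0.0002, 0.0004, 0.0246, 0], [-0.1, 0.0, -0.1, -0.0001, 0.0003, 0.0245, 0], [0.0, 0, 0.0, -0.0001, 0.0003, 0.0245, 0], [0, 0, 0, 0, 0, 0, 0], [0, 0, 0, 0, 0, 0, 0], [0, 0, 0, 0, 0, 0, 0.6], [0, 0, 0, 0, 0, 0, 0.6], [0, 0, 0, 0, 0, 0, 0.6], [0, 0, 0, 0, 0, 0, 0.6], [0, 0, 0, 0, 0, 0, 0.6], [0, 0, 0, 0, 0, 0, 0.6]],
])

```text
time: 53.85
position: [0.6358, -0.2059, 0.0337]
tcp_rot: [[-0.979, -0.205, 0.002], [-0.205, 0.979, -0.0], [-0.001, -0.001, -1.0]]
ft_force: [-1.1, 0.3, 6.9]
grip_width: 0.025
gripper_force: 51.2
```

Request:
jog_arm([
  [[0, 0, 0, 0, 0, -0.01, 0.6], [0, 0, 0, 0, 0, -0.045, 0.6], [0, 0, 0, 0, 0, -0.045, 0.6], [0, 0, 0, 0, 0, -0.045, 0.6], [0, 0, 0, 0, 0, 0, 0.6], [0, 0, 0, 0, 0, 0, 0.6], [0, 0, 0, 0, 0, 0, 0.6]],
])

```text
time: 54.55
position: [0.634, -0.2051, 0.1754]
tcp_rot: [[-0.979, -0.205, -0.004], [-0.205, 0.979, 0.001], [0.003, 0.002, -1.0]]
ft_force: [-0.2, -0.0, -1.6]
grip_width: 0.025
gripper_force: 50.2
```

```bash
python3 - <<'E'
from h import *
st();im=cap('wrist','w19.png'); print(held(im,.007)); st()
plan([([.58,-.05,.2],185,5),([.4995,.173,.2],173,7)],.6)
E
```

```text
t 54.55 pos [ 0.634  -0.2051  0.1754] yaw -168.18 tz [-0.004  0.001 -1.   ] q7 2.19 w 0.025 F [-0.2 -0.  -1.6] M [ 0.04 -0.04  0.02]
(array([ 0.00010511, -0.00013725,  0.001     ]), np.float64(0.35489468442575356), np.int64(226))
t 54.6 pos [ 0.6338 -0.205   0.1749] yaw -168.18 tz [-0.005  0.001 -1.   ] q7 2.19 w 0.025 F [-0.4  0.  -1.8] M [-0.08 -0.    0.06]
[[[0.0, -0.1, 1.4, 0.0042, 0.0326, -0.0049, 0.6], [0.0, 0.0, 1.3, 0.005, 0.0324, -0.005, 0.6], [0.1, -0.1, 1.4, 0.0057, 0.0323, -0.0049, 0.6], [0.0, 0.0, 1.4, 0.0065, 0.0322, -0.005, 0.6], [0.0, -0.1, 1.3, 0.0073, 0.032, -0.005, 0.6], [0.0, 0.0, 1.7, 0.0087, 0.0327, 0.0, 0.6], [0.0, 0.0, 1.7, 0.0096, 0.0325, 0.0, 0.6], [0.0, 0.0, 1.8, 0.0106, 0.0322, 0.0, 0.6], [0.0, 0.0, 1.7, 0.0116, 0.0318, 0.0, 0.6], [0.0, 0.0, 1.7, 0.0125, 0.0314, 0.0, 0.6], [0.0, 0.0, 1.7, 0.0135, 0.0311, 0.0, 0.6], [0.0, 0.0, 1.7, 0.0144, 0.0307, 0.0, 0.6]]]
```

Request:
jog_arm([
  [[0.0, -0.1, 1.4, 0.0042, 0.0326, -0.0049, 0.6], [0.0, 0.0, 1.3, 0.005, 0.0324, -0.005, 0.6], [0.1, -0.1, 1.4, 0.0057, 0.0323, -0.0049, 0.6], [0.0, 0.0, 1.4, 0.0065, 0.0322, -0.005, 0.6], [0.0, -0.1, 1.3, 0.0073, 0.032, -0.005, 0.6], [0.0, 0.0, 1.7, 0.0087, 0.0327, 0.0, 0.6], [0.0, 0.0, 1.7, 0.0096, 0.0325, 0.0, 0.6], [0.0, 0.0, 1.8, 0.0106, 0.0322, 0.0, 0.6], [0.0, 0.0, 1.7, 0.0116, 0.0318, 0.0, 0.6], [0.0, 0.0, 1.7, 0.0125, 0.0314, 0.0, 0.6], [0.0, 0.0, 1.7, 0.0135, 0.0311, 0.0, 0.6], [0.0, 0.0, 1.7, 0.0144, 0.0307, 0.0, 0.6]],
])

```text
time: 55.8
position: [0.4989, 0.1735, 0.1995]
tcp_rot: [[-0.992, 0.123, 0.001], [0.123, 0.992, -0.002], [-0.001, -0.002, -1.0]]
ft_force: [0.6, 0.3, -0.6]
grip_width: 0.0247
gripper_force: 50.1
```

Request:
jog_arm([
  [[0, 0, 0, 0, 0, 0, 0.6], [0, 0, 0, 0, 0, 0, 0.6], [0, 0, 0, 0, 0, 0, 0.6], [0, 0, 0, 0, 0, 0, 0.6], [0, 0, 0, 0, 0, 0, 0.6]],
])

```text
time: 56.3
position: [0.5007, 0.1714, 0.2008]
tcp_rot: [[-0.992, 0.123, 0.004], [0.123, 0.992, -0.001], [-0.004, -0.001, -1.0]]
ft_force: [0.7, 0.3, -0.5]
grip_width: 0.0252
gripper_force: 50.0
```

```bash
python3 - <<'E'
from h import *
im=atload(); cv2.imwrite('pics/w20.png',im[:,:,::-1]); print(im.shape)
plan([([.4497,.1808,.097],173.1,4)],.6)
E
```

```text
pin [0.4499 0.1804] yaw 173.1 [0.0091 0.0271]
t 56.35 pos [0.5006 0.1716 0.2009] yaw 172.93 tz [ 0.004 -0.001 -1.   ] q7 1.11 w 0.025 F [ 0.1 -0.2 -1. ] M [-0.    0.02 -0.02]
(480, 640, 3)
[[[0.0, 0.1, 0.0, 0.013, 0.0007, 0.0259, 0.6], [0.0, 0.0, -0.1, 0.013, 0.0007, 0.026, 0.6], [0.0, 0.1, 0.0, 0.013, 0.0008, 0.0259, 0.6], [0.0, 0.0, -0.1, 0.0129, 0.0007, 0.026, 0.6]]]
```

Request:
jog_arm([
  [[0.0, 0.1, 0.0, 0.013, 0.0007, 0.0259, 0.6], [0.0, 0.0, -0.1, 0.013, 0.0007, 0.026, 0.6], [0.0, 0, 0.0, 0.013, 0.0008, 0.0259, 0.6], [0.0, 0.0, -0.1, 0.0129, 0.0007, 0.026, 0.6], [0, 0, 0, 0, 0, 0, 0.6], [0, 0, 0, 0, 0, 0, 0.6], [0, 0, 0, 0, 0, 0, 0.6], [0, 0, 0, 0, 0, 0, 0.6], [0, 0, 0, 0, 0, 0, 0.6]],
])

```text
time: 57.25
position: [0.4505, 0.1817, 0.098]
tcp_rot: [[-0.993, 0.119, 0.004], [0.119, 0.993, 0.001], [-0.004, 0.001, -1.0]]
ft_force: [0.1, 0.5, -1.2]
grip_width: 0.0252
gripper_force: 50.1
```

Request:
jog_arm([
  [[0.0, 0.0, 0.0, 0.0002, -0.0001, 0.004, 0.6], [0.0, 0.1, 0.0, 0.0001, -0.0002, 0.004, 0.6], [0, 0, 0.0, 0, 0, 0.004, 0.6], [0.0, 0.0, 0.0, 0, 0, 0.004, 0.6], [0, 0, 0, 0, 0, 0.004, 0.6], [0, 0, 0, 0, 0, 0.004, 0.6], [0, 0, 0, 0, 0, 0, 0.6], [0, 0, 0, 0, 0, 0, 0.6], [0, 0, 0, 0, 0, 0, 0.6]],
])

```text
time: 58.15
position: [0.4493, 0.1814, 0.0732]
tcp_rot: [[-0.993, 0.118, 0.001], [0.118, 0.993, 0.0], [-0.001, 0.0, -1.0]]
ft_force: [0.2, -0.6, -2.1]
grip_width: 0.0253
gripper_force: 50.1
```

Request:
jog_arm([
  [[0, 0, 0, 0, 0, 0.003, 0.6], [0, 0, 0, 0, 0, 0.003, 0.6], [0, 0, 0, 0, 0, 0.0025, 0.6], [0, 0, 0, 0, 0, 0, 0.6], [0, 0, 0, 0, 0, 0, 0.6], [0, 0, 0, 0, 0, 0, 0.6]],
])

```text
time: 58.75
position: [0.4497, 0.1815, 0.065]
tcp_rot: [[-0.993, 0.118, 0.001], [0.118, 0.993, 0.0], [-0.001, 0.0, -1.0]]
ft_force: [-0.3, 0.7, 5.6]
grip_width: 0.0251
gripper_force: 51.0
```

Request:
jog_arm([
  [[0, 0, 8, 0, 0, 0, 0.6], [0, 0, 8, 0, 0, 0, 0.6], [0, 0, 8, 0, 0, 0, 0.6], [0, 0, 8, 0, 0, 0, 0.6], [0, 0, 8, 0, 0, 0, 0.6], [0, 0, 8, 0, 0, 0, 0.6], [0, 0, 8, 0, 0, 0, 0.6], [0, 0, 7.5, 0, 0, 0, 0.6], [0, 0, 0, 0, 0, 0, 0.6], [0, 0, 0, 0, 0, 0, 0.6]],
])

```text
time: 59.75
position: [0.4498, 0.1814, 0.065]
tcp_rot: [[-0.337, 0.942, 0.001], [0.942, 0.337, 0.0], [-0.0, 0.001, -1.0]]
ft_force: [0.1, 0.6, 5.8]
grip_width: 0.0251
gripper_force: 51.0
```

Request:
jog_arm([
  [[0, 0, 0, 0, 0, -0.0025, 0.6], [0, 0, 0, 0, 0, 0, -0.3], [0, 0, 0, 0, 0, 0, -1], [0, 0, 0, 0, 0, 0, -1], [0, 0, 0, 0, 0, 0, -1], [0, 0, 0, 0, 0, -0.03, -1], [0, 0, 0, 0, 0, -0.04, -1], [0, 0, 0, 0, 0, -0.035, -0.5], [0, 0, 0, 0, 0, 0, 0], [0, 0, 0, 0, 0, 0, 0], [0, 0, 0, 0, 0, 0, 0]],
])

```text
time: 60.85
position: [0.4484, 0.1811, 0.1709]
tcp_rot: [[-0.338, 0.941, -0.001], [0.941, 0.338, -0.001], [-0.001, -0.002, -1.0]]
ft_force: [-0.1, 0.9, -0.2]
grip_width: 0.0428
gripper_force: 0.0
```

```bash
python3 - <<'E'
from h import *
im=robot.capture('wrist');cv2.imwrite('pics/w21.png',im[:,:,::-1]);  st()
plan([([.5537,.1680,.17],137.1,4),([.5537,.1680,.090],137.1,3)],0)
E
```

```text
t 60.9 pos [0.4483 0.181  0.1707] yaw 109.73 tz [-0.002 -0.001 -1.   ] q7 -0.05 w 0.0427 F [-0.  -0.2 -0.3] M [0.02 0.02 0.04]
[[[0.0, 0.0, -6.8, -0.012, 0.0237, 0.0001, 0], [-0.1, 0.0, -6.9, -0.0146, 0.0221, 0.0002, 0], [0.0, 0.0, -6.8, -0.0173, 0.0202, 0.0001, 0], [0.0, 0.0, -6.9, -0.0195, 0.018, 0.0002, 0], [0.0, 0.0, 0.0, 0.0, 0.0, 0.0267, 0], [0.0, 0.0, 0.0, 0.0, 0.0001, 0.0266, 0], [0.0, 0.0, 0.0, 0.0, 0.0, 0.0267, 0]]]
```

Request:
jog_arm([
  [[0.0, 0.0, -6.8, -0.012, 0.0237, 0.0001, 0], [-0.1, 0.0, -6.9, -0.0146, 0.0221, 0.0002, 0], [0.0, 0.0, -6.8, -0.0173, 0.0202, 0.0001, 0], [0.0, 0.0, -6.9, -0.0195, 0.018, 0.0002, 0], [0, 0, 0, 0, 0, 0, 0], [0, 0, 0, 0, 0, 0, 0], [0, 0, 0, 0, 0, 0, 0], [0.0, 0.0, 0.0, 0.0, 0.0, 0.0267, 0], [0.0, 0.0, 0.0, 0.0, 0.0001, 0.0266, 0], [0.0, 0.0, 0.0, 0.0, 0.0, 0.0267, 0], [0, 0, 0, 0, 0, 0, 0], [0, 0, 0, 0, 0, 0, 1]],
])

```text
time: 62.1
position: [0.5541, 0.1688, 0.092]
tcp_rot: [[-0.733, 0.68, 0.001], [0.68, 0.733, 0.001], [-0.0, 0.001, -1.0]]
ft_force: [0.7, 0.7, -1.1]
grip_width: 0.0294
gripper_force: 0.0
```

Request:
jog_arm([
  [[0, 0, 0, 0, 0, 0, 1], [0, 0, 0, 0, 0, 0, 1], [0, 0, 0, 0, 0, 0, 1], [0, 0, 0, 0, 0, 0, 1], [0, 0, 0, 0, 0, 0, 1]],
])

```text
time: 62.6
position: [0.5544, 0.1677, 0.0938]
tcp_rot: [[-0.732, 0.681, 0.002], [0.681, 0.732, 0.001], [-0.001, 0.002, -1.0]]
ft_force: [-8.2, -3.7, 8.7]
grip_width: 0.013
gripper_force: 82.9
```

Request:
jog_arm([
  [[0, 0, 8, 0, 0, 0, 1], [0, 0, 8, 0, 0, 0, 1], [0, 0, 8, 0, 0, 0, 1], [0, 0, 8, 0, 0, 0, 1], [0, 0, 8, 0, 0, 0, 1], [0, 0, 8, 0, 0, 0, 1], [0, 0, 8, 0, 0, 0, 1], [0, 0, 8, 0, 0, 0, 1], [0, 0, 8, 0, 0, 0, 1], [0, 0, 0, 0, 0, 0, 1], [0, 0, 0, 0, 0, 0, 1], [0, 0, 0, 0, 0, 0, 1]],
])

```text
time: 63.8
position: [0.5542, 0.1676, 0.0939]
tcp_rot: [[0.421, 0.907, 0.001], [0.907, -0.421, 0.001], [0.001, 0.0, -1.0]]
ft_force: [-8.8, -4.7, 11.0]
grip_width: 0.013
gripper_force: 83.4
```

Request:
jog_arm([
  [[0, 0, 0, 0, 0, 0, 0], [0, 0, 0, 0, 0, 0, 0], [0, 0, 0, 0, 0, 0, 0], [0, 0, 0, 0, 0, -0.04, 0], [0, 0, 0, 0, 0, -0.04, 0], [0, 0, 0, 0, 0, -0.03, 0], [0, 0, 0, 0, 0, 0, 0]],
])

```text
time: 64.5
position: [0.557, 0.1688, 0.2067]
tcp_rot: [[0.421, 0.907, 0.009], [0.907, -0.421, 0.004], [0.008, 0.007, -1.0]]
ft_force: [1.1, 0.1, 0.2]
grip_width: 0.0425
gripper_force: 0.0
```

```bash
python3 - <<'E'
from h import *
st()
plan([([.5004,.1717,.27],173,12)],-1)
E
```

```text
t 64.5 pos [0.557  0.1688 0.2067] yaw 65.11 tz [ 0.009  0.004 -1.   ] q7 -0.59 w 0.0425 F [1.1 0.1 0.2] M [ 0.03  0.01 -0.02]
[[[0.1, 0.0, -9.0, -0.0017, -0.0043, -0.0053, -1], [0.0, 0.0, -9.0, -0.001, -0.0046, -0.0053, -1], [0.1, 0.0, -9.0, -0.0003, -0.0047, -0.0053, -1], [0.0, 0.0, -9.0, 0.0004, -0.0047, -0.0053, -1], [0.1, 0.0, -9.0, 0.0012, -0.0045, -0.0053, -1], [0.0, 0.0, -8.9, 0.0018, -0.0044, -0.0053, -1], [0.1, 0.0, -9.0, 0.0026, -0.0039, -0.0053, -1], [0.0, 0.0, -9.0, 0.0031, -0.0036, -0.0053, -1], [0.1, 0.0, -9.0, 0.0036, -0.003, -0.0053, -1], [0.0, 0.0, -9.0, 0.004, -0.0024, -0.0053, -1], [0.1, 0.0, -9.0, 0.0044, -0.0018, -0.0053, -1], [0.0, 0.1, -9.0, 0.0046, -0.0011, -0.0053, -1]]]
```

Request:
jog_arm([
  [[0.1, 0.0, -8.5, -0.0017, -0.0043, -0.0053, -1], [0.0, 0.0, -8.5, -0.001, -0.0046, -0.0053, -1], [0.1, 0.0, -8.5, -0.0003, -0.0047, -0.0053, -1], [0.0, 0.0, -8.5, 0.0004, -0.0047, -0.0053, -1], [0.1, 0.0, -8.5, 0.0012, -0.0045, -0.0053, -1], [0.0, 0.0, -8.5, 0.0018, -0.0044, -0.0053, -1], [0.1, 0.0, -8.5, 0.0026, -0.0039, -0.0053, -1], [0.0, 0.0, -8.5, 0.0031, -0.0036, -0.0053, -1], [0.1, 0.0, -8.5, 0.0036, -0.003, -0.0053, -1], [0.0, 0.0, -8.5, 0.004, -0.0024, -0.0053, -1], [0.1, 0.0, -8.5, 0.0044, -0.0018, -0.0053, -1], [0.0, 0.1, -8.5, 0.0046, -0.0011, -0.0053, -1]],
])

```text
time: 65.7
position: [0.4981, 0.1742, 0.265]
tcp_rot: [[-0.976, 0.217, -0.009], [0.217, 0.976, -0.002], [0.008, -0.004, -1.0]]
ft_force: [-0.6, -0.1, 0.2]
grip_width: 0.0854
gripper_force: 0.0
```

Request:
jog_arm([
  [[0, 0, 0, 0, 0, 0, -1], [0, 0, 0, 0, 0, 0, -1], [0, 0, 0, 0, 0, 0, -1], [0, 0, 0, 0, 0, 0, -1], [0, 0, 0, 0, 0, 0, -1]],
])

```text
time: 66.2
position: [0.4986, 0.174, 0.265]
tcp_rot: [[-0.975, 0.224, -0.009], [0.224, 0.975, -0.003], [0.008, -0.004, -1.0]]
ft_force: [-0.4, -0.8, -1.1]
grip_width: 0.0853
gripper_force: 0.0
```

```bash
python3 - <<'E'
from h import *
im=atload(); P=robot.camera_params('wrist'); cv2.imwrite('pics/w22.png',im[:,:,::-1])
ax=np.array([.5543,.1681])
for k,n in zip((4,3,2,1),('wheel','grille','turret','hull')):
    a=np.radians(173.1-72*k); e=ax+.105*np.array([np.cos(a),np.sin(a)])
    u,v=proj('wrist',[*e,.08],P)
    o='-'
    try:
        c,yw,s=tan(im,u,v,P,r=30,z=.092); o=(np.round(c,3),round((yw-np.degrees(a))%180,1),np.round(s,3))
    except Exception: pass
    print(n,np.round(e,3),(round(u),round(v)),'tan',o,[(np.round(d['position']).tolist(),round(d['confidence'],2)) for d in robot.find_in('wrist','handle_'+n)])
cap('top','t4.png')
for n in('handle_turret','handle_hull','handle_grille','handle_wheel'): print(n,[(np.round(d['position']).tolist(),round(d['confidence'],2)) for d in robot.find_in('top',n)])
E
```

```text
pin [0.4503 0.1808] yaw 173.4 [0.0091 0.0272]
t 66.25 pos [0.4986 0.174  0.2651] yaw 167.06 tz [-0.009 -0.002 -1.   ] q7 1.02 w 0.0851 F [-0.3  0.1 -0.2] M [ 0. -0.  0.]
wheel [0.51  0.073] (214, 252) tan (array([0.5  , 0.072]), np.float64(27.4), array([0.01 , 0.018])) [([225.0, 235.0], 0.88)]
grille [0.631 0.097] (271, 356) tan (array([0.627, 0.098]), np.float64(118.4), array([0.009, 0.033])) [([272.0, 342.0], 0.6)]
turret [0.646 0.219] (390, 345) tan (array([0.641, 0.213]), np.float64(118.5), array([0.002, 0.025])) []
hull [0.534 0.271] (426, 231) tan - [([72.0, 308.0], 0.75), ([410.0, 217.0], 0.63)]
handle_turret []
handle_hull [([384.0, 259.0], 0.66)]
handle_grille [([275.0, 230.0], 0.62)]
handle_wheel [([290.0, 276.0], 0.67)]
```

```bash
python3 -c "
from h import *
print(robot.hand_in())"
```

```text
the job is handed in; nothing more can be done
None
```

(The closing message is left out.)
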